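# Bring the hot bar to focus height, click by click

## Robot

A 7-joint arm with a two-finger parallel gripper is mounted at the origin on a cart in front of the work surface, level with it; the furniture and walls round the work are solid. World frame = base frame: x ahead of the robot, y to its left, z up, the work surface at z = 0. Lengths are in m, angles in rad, forces in N, time in s.
With the tool pointing down it reaches from about 0.425 to 0.925 m from the base axis. Payload 6.8 kg.
Tool frame: the origin (TCP) lies midway between the tips of the shut fingers; the grasp point (between the pads) lies 19 mm behind it; z points along the fingers, y is the direction in which the jaws open and shut (so a half turn about z gives the same grasp; the last joint's range is limited). The gripper opens to 88 mm and grips with 3 to 60 N. Pads are 20 mm wide; open, the fingers measure 115 mm over their backs; the gripper's body (75 mm by 178 mm) begins 61 mm behind the grasp point.
Start: joints at [-1.309, 0.477, 0.022, 1.555, -0.011, 1.109, -0.083], TCP at [0.244, 0.629, 0.201] pointing down, gripper open.
Joint ranges: [-2.96, 2.96], [-0.34, 2.1], [-1.41, 1.46], [0.24, 2.44], [-1.37, 4.51], [0.17, 1.92], [-2.96, 2.96]. Speed limits (rad/s): [2.39, 2.39, 3.14, 3.14, 3.14, 3.14, 3.14].

## Interface

Orientations are given as a 3x3 rotation matrix whose columns are the frame's x, y, z axes.
In Python, from rig import ctrl gives the robot as it stands.
- The arm moves only by the tool carry_out, never from a script. Its argument "motion" is a list of rows, each an object with "slide": the shift along the world's x, y, z in mm, a list of three; "yaw": the turn about the world's z in degrees; "gripper": the opening in per cent of the stroke, from 0 (shut) to 100 (fully open). In form: [{"slide": [tx, ty, tz], "yaw": yaw, "gripper": gripper}, ...]. A call has 1 to 10 rows; each row shifts and turns the commanded pose from where the row before left it; what a row does not reach is not made up. A row lasts 1/10 s, in which the tool goes at most 50 mm and 8.59 degrees, less where a joint would pass 70% of its speed; a pose out of reach is approached as far as the arm can. A call is refused whole if a number of a shift passes 50 or a number of a turn 8.59, either way. A call with a gripper value outside its range is refused whole. The fingers move at their own pace and stop on an object; "grip_force" is the grip in N (left out, the last holds). Time passes only in rows, so rows that do not move let the fingers close. It gives the time, the measured TCP pose, the force and the opening at its end, in the units of the state.
- ctrl.get_obs(): the state, without advancing time (a new reading comes with each control period).
- ctrl.capture(name): name is "scene" or "top" or "wrist"; returns (picture, depth): 420x560x3 uint8, red, green, blue; 420x560 float32, m along the optical axis (not along the pixel's ray), 0 where there is no reading.
- ctrl.camera_model(name): a dict with "fx", "fy", "cx", "cy" (pixels), "R" (3x3) and "t" (3): a world point X has camera coordinates R X + t; the wrist camera has in their place "hand_eye" (4x4, takes a point from camera to tool coordinates, whose origin is the TCP and whose axes are the flange's). Camera axes: x right, y down, z forward; pixel columns grow to the right and rows downward; lengths in m; the calibration is good to about 2 mm. A picture is of the moment at which its call begins: read the wrist's pose just before it. camera_model takes no time and is no camera call.
- ctrl.job_done(): hands the job in, once; it reports no verdict.
The state is a dict: "time": time; "joint_positions": joint angles; "qvel": joint speeds; "joint_torque": joint torques, N m; "ee_pos": TCP position; "tcp_rot": TCP orientation; "wrist_force": force on the tool from outside, world axes, zero at the start; "wrist_torque": the same for the moment, N m; "opening": opening from 0.0 (shut) to 1.0 (fully open).
Only numpy, scipy, OpenCV 4.12 (cv2) and the standard library are available. Lean on these libraries where they do the work, as an engineer would, in place of code of your own. Each camera call takes 0.05 s, during which the arm holds its last target.

## Task

Take the copper hot bar out of the black tray and lay it, blade up, centred along the narrow brass saddle on top of the small focus stage, and let go of it. Then, with the bar on the saddle, press the stage's orange-ended hand lever down exactly four clicks from its rest, never into a fifth, and finish while still holding the lever down at the fourth click (it springs back up if let go). Leave the loose things round about where they stand.

Things in the scene. Friction and masses are not known exactly. Their poses are not given: they have to be found in the camera images.
- hot_bar: Loose copper bar with a grey blade strip along its top, 85 mm long (its y), 21 mm wide (x), 22 mm high, 0.08 to 0.17 kg. Starts blade up on the 2 mm thick floor of the fixed black tray (rim 18 mm high). Origin: centre of its underside; z up. The solid part to grip is 18 mm wide (x from -8 to +10 mm) and 16 mm high; the blade above is not solid, so grip below 16 mm.
- focus_stage: Small fixed stage: aluminium base 104 x 120 x 12 mm, grey housing 56 x 56 mm, 88 mm high. Origin: centre of its underside, on the worktop; z up. Its x axis is the direction of the saddle; the hand lever points along its -y and turns about a line parallel to x, 65 mm above the origin. It stands in a different place and yaw each time.
- saddle: The rising part of the stage: steel post with a brass rib on top, 50 mm long (along the stage's x) and only 16 mm wide (y), flat on top, no lips. Its origin is the centre of its top face.
- saddle_top (a point): Centre of the flat brass top of the saddle, axes as the stage's; 105 mm above the worktop with the lever at rest, rising 4 mm with each click.
- stage_lever (a joint): Hand lever angle, rad: 0 at rest (22 degrees above level), growing as it is pressed down; stop at 0.838. One click is 0.1396 (8 degrees), the fourth is at 0.5585. A spring always pushes back: at the end pad 1 to 3 N at a click position, growing to a peak of 5 to 7 N half way to the next, then dropping again. That drop is the click; the push is least at the click position.
- lever_pad (a point): Centre of the upper face of the lever's orange end pad, 34 x 34 mm, 10 mm thick, 122 mm from the pivot; moves with the lever, about 17 mm a click. At rest 115 mm above the worktop and 111 mm to the -y side of the stage's axis; at the fourth click 49 mm above and 121 mm out. Press it from above with the shut fingers.
- clip_tin: Bystander, loose: shallow round grey tin, 55 mm across, 16 mm high. Origin: centre of its underside.
- reel: Bystander, loose: blue flat reel lying down, 68 mm across, 13 mm high. Origin: centre of its underside.
- conn_box: Bystander, loose: black box with a white cover, 44 x 62 x 30 mm. Origin: centre of its underside.
- beaker: Bystander, loose: white plastic cup, 59 mm across, 73 mm high. Origin: centre of its underside.

How it is judged:
By the outcome, as a careful person would: the job done as asked, in the order asked, and still so for the second after the job is handed in, while the arm keeps its last pose, push and grip.
It also fails if it takes over 67 s, if anything falls off the work surface, if the arm or the gripper's body presses on something with over 40 N, if the wrist force passes 120 N, or if a joint passes its speed limit or range.

## Working session

There is one attempt and no reset: what is moved stays moved. The work goes in short steps, Python scripts to look and compute and a tool call to move; the robot and the scene stay as the last step left them, time stands still between calls to the robot, and variables do not carry over. Pictures are saved under pics/ and viewed, and the job is handed in when it is done.

Besides the shell and the picture viewer there is one more tool, called after ">>>" as name([rows], argument=value, ...), one row to a line, values as JSON. carry_out: Moves the arm, as the interface text tells. Its arguments: {"type":"object","properties":{"motion":{"type":"array"},"grip_force":{"type":"number"}},"required":["motion"]}

```bash
ls; mkdir -p pics; cat > h.py <<'E'
import numpy as np, cv2
from rig import ctrl
def pts(name,depth,m=None):
    m=m or ctrl.camera_model(name)
    v,u=np.mgrid[0:420,0:560]
    P=np.stack([(u-m['cx'])/m['fx']*depth,(v-m['cy'])/m['fy']*depth,depth],-1)
    return (P-np.array(m['t']))@np.array(m['R'])  # R^T (P-t)
E
python3 - <<'E'
from h import *
for n in ['scene','top']:
    p,d=ctrl.capture(n); np.savez(n+'.npz',p=p,d=d)
    cv2.imwrite(f'pics/{n}0.png',p[:,:,::-1]); m=ctrl.camera_model(n); print(n,m,d.min(),d.max())
o=ctrl.get_obs(); print(o['time'],o['ee_pos'],np.round(o['tcp_rot'],3),o['opening'])
E
```

```text
pics
scene {'fx': 516.4834984396667, 'fy': 516.4834984396667, 'cx': 286.35647809761366, 'cy': 207.14317336991456, 'R': array([[ 0.76561258, -0.64329659, -0.00262135],
       [-0.43638113, -0.51635177, -0.73685301],
       [ 0.47266149,  0.56528784, -0.6760479 ]]), 't': array([-0.41197735,  0.30661715,  1.46688019])} 0.0 3.5578487
top {'fx': 383.4382595496307, 'fy': 383.4382595496307, 'cx': 283.2547458079027, 'cy': 212.4953329639472, 'R': array([[-0.0104713 , -0.99987735,  0.01164656],
       [-0.98877176,  0.0086173 , -0.14918497],
       [ 0.14906631, -0.01307795, -0.98874071]]), 't': array([0.00247416, 0.53555417, 1.01381377])} 0.0 1.951541
0.1 [0.24376459 0.62885631 0.19991548] [[-0.932  0.361 -0.   ]
 [ 0.361  0.932 -0.001]
 [-0.    -0.002 -1.   ]] 0.9970471331872024
```

View pics/scene0.png

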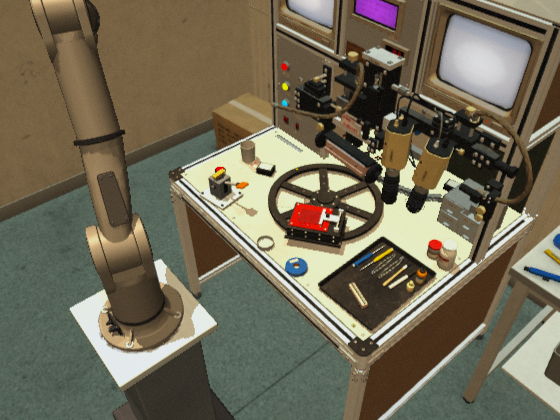

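View pics/top0.png

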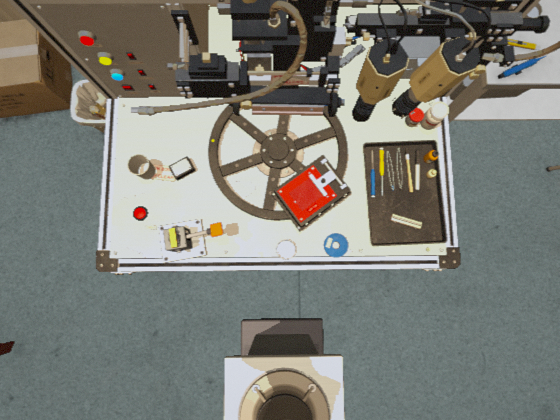

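```bash
python3 - <<'E'
from h import *
for n in ['scene','top']:
    m=ctrl.camera_model(n); R=np.array(m['R']);t=np.array(m['t'])
    print(n,'cam',-R.T@t)
    for X in ([0.244,.629,.2],[0,0,0],[.6,0,0]):
        c=R@np.array(X)+t; print(X,c[0]/c[2]*m['fx']+m['cx'],c[1]/c[2]*m['fy']+m['cy'])
z=np.load('top.npz');P=pts('top',z['d'])
for u,v in [(407,221),(180,238),(217,229),(232,229),(176,233),(141,213),(287,250),(335,245),(182,167),(145,165)]:
    print((u,v),np.round(P[v,u],3))
s=np.load('scene.npz')['p']
cv2.imwrite('pics/t_l.png',cv2.resize(z['p'][190:270,120:300,::-1],None,fx=4.4,fy=4.4,interpolation=cv2.INTER_CUBIC))
cv2.imwrite('pics/t_r.png',cv2.resize(z['p'][130:260,350:460,::-1],None,fx=4.5,fy=4.5,interpolation=cv2.INTER_CUBIC))
cv2.imwrite('pics/s_l.png',cv2.resize(s[130:230,180:300,::-1],None,fx=6,fy=6,interpolation=cv2.INTER_CUBIC))
cv2.imwrite('pics/s_r.png',cv2.resize(s[230:330,320:440,::-1],None,fx=6,fy=6,interpolation=cv2.INTER_CUBIC))
E
```

```text
scene cam [-0.2441208  -0.93591086  1.21653311]
[0.244, 0.629, 0.2] 105.7512661116179 129.20337943752708
[0, 0, 0] 141.30066166445596 315.10202164963835
[0.6, 0, 0] 300.3390971876548 220.3581447926592
top cam [0.37844126 0.01111743 1.08226677]
[0.244, 0.629, 0.2] -1.3787323048088638 335.0726583480922
[0, 0, 0] 284.1905054261691 415.0492571461149
[0.6, 0, 0] 281.93104888010805 192.43847930310338
(407, 221) [ 0.511 -0.348  0.023]
(180, 238) [0.464 0.265 0.093]
(217, 229) [0.483 0.166 0.116]
(232, 229) [0.496 0.142 0.   ]
(176, 233) [0.476 0.274 0.098]
(141, 213) [0.542 0.396 0.013]
(287, 250) [ 0.435 -0.013  0.003]
(335, 245) [ 0.447 -0.148  0.002]
(182, 167) [0.671 0.282 0.025]
(145, 165) [ 0.684  0.396 -0.001]
```

View pics/t_l.png

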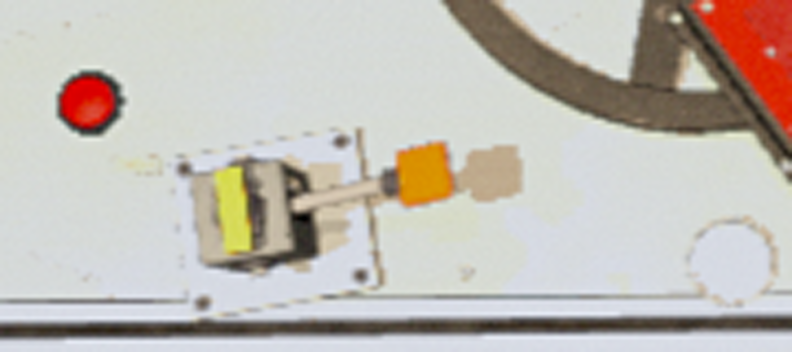

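View pics/t_r.png

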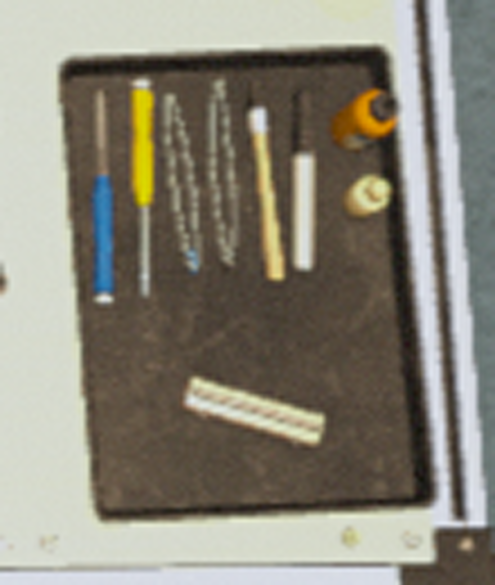

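View pics/s_l.png

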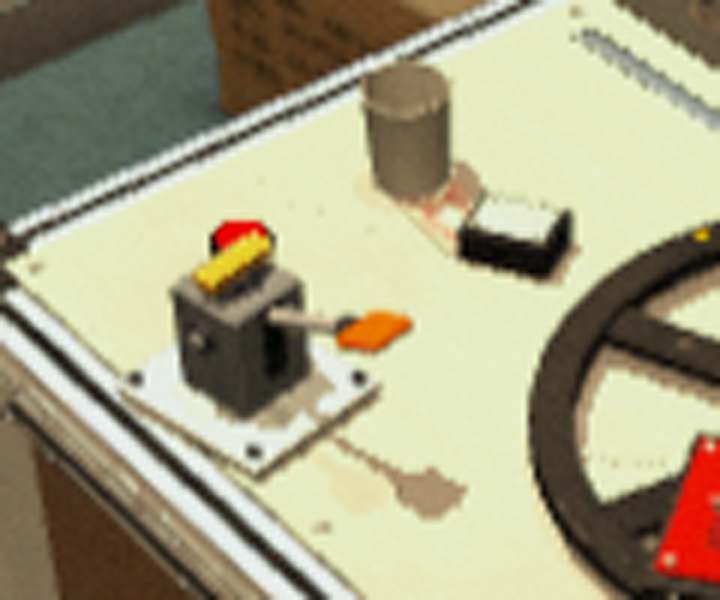

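View pics/s_r.png

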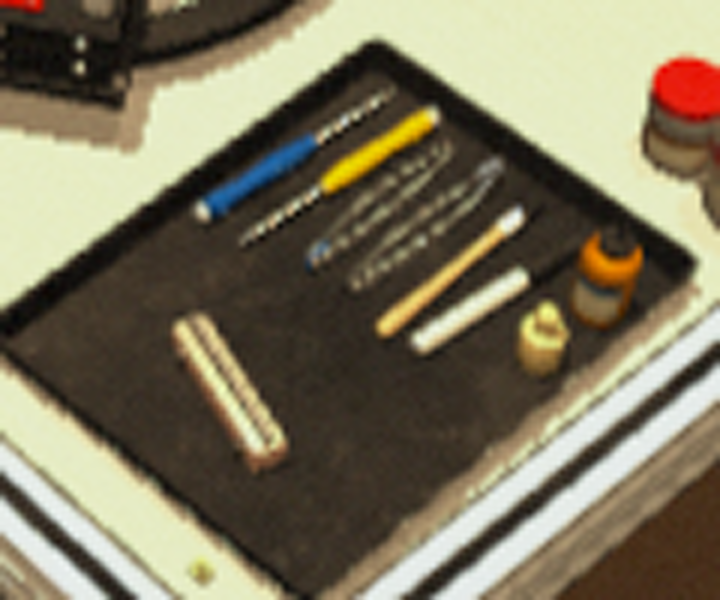

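```bash
cat >> h.py <<'E'
def ray(name,uv,z,m=None):
    m=m or ctrl.camera_model(name);R=np.array(m['R']);t=np.array(m['t'])
    uv=np.atleast_2d(uv).astype(float)
    d=np.stack([(uv[:,0]-m['cx'])/m['fx'],(uv[:,1]-m['cy'])/m['fy'],np.ones(len(uv))],-1)@R
    c=-R.T@t
    return c+d*((z-c[2])/d[:,2])[:,None]
def hsvmask(p,lo,hi,roi):
    h=cv2.cvtColor(p,cv2.COLOR_RGB2HSV); m=cv2.inRange(h,lo,hi); k=np.zeros_like(m); u0,u1,v0,v1=roi; k[v0:v1,u0:u1]=255; return m&k
def rectw(name,mask,z,m=None):
    v,u=np.nonzero(mask); X=ray(name,np.stack([u,v],-1),z,m)[:,:2]*1000
    c,s,a=cv2.minAreaRect(X.astype(np.float32)); 
    _,_,vt=np.linalg.svd(X-X.mean(0),full_matrices=False)
    return len(u),np.round(X.mean(0),1),np.round(c,1),np.round(s,1),round(a,1),'pcayaw %.1f'%np.degrees(np.arctan2(vt[0,1],vt[0,0]))
E
python3 - <<'E'
from h import *
for n,rois in [('top',[(160,190,215,260),(200,240,215,245),(375,430,205,240)]),('scene',[(200,235,160,185),(230,255,175,195),(345,372,280,310)])]:
    z=np.load(n+'.npz');p=z['p']
    my=hsvmask(p,(22,110,120),(35,255,255),rois[0]); mo=hsvmask(p,(5,180,150),(20,255,255),rois[1])
    mb=hsvmask(p,(0,0,125),(180,255,255),rois[2])
    mb=cv2.morphologyEx(mb,cv2.MORPH_CLOSE,np.ones((3,3)))
    print(n,'saddle',rectw(n,my,.105)); print('pad',rectw(n,mo,.115)); print('bar',rectw(n,mb,.024))
z=np.load('top.npz');P=pts('top',z['d'])
# base-plate points
X=P.reshape(-1,3); k=(X[:,0]>.38)&(X[:,0]<.56)&(X[:,1]>.15)&(X[:,1]<.36)
b=X[k&(X[:,2]>.006)&(X[:,2]<.018)]; print(len(b),cv2.minAreaRect((b[:,:2]*1000).astype(np.float32)))
b=X[k&(X[:,2]>.08)&(X[:,2]<.096)]; print(len(b),cv2.minAreaRect((b[:,:2]*1000).astype(np.float32)))
# height map of area
for x in np.arange(.4,.9,.05):
    print('%.2f'%x,[ int(1000*np.max(np.append(X[(abs(X[:,0]-x)<.025)&(abs(X[:,1]-y)<.05)&(X[:,2]<1),2],-1))) for y in np.arange(.5,-.55,-.1)])
E
```

```text
top saddle (126, array([464.2, 280.2]), array([464.1, 280.3]), array([49.4, 16.4]), 9.8, 'pcayaw -169.8')
pad (123, array([483. , 169.3]), array([483.1, 169. ]), array([30.1, 29.3]), 10.4, 'pcayaw 163.5')
bar (235, array([ 511.1, -345.1]), array([ 510.6, -345.2]), array([87.3, 21.9]), 73.2, 'pcayaw 73.1')
scene saddle (48, array([466.4, 277.6]), array([466.8, 275.5]), array([47.6, 22.5]), 0.8, 'pcayaw -175.4')
pad (49, array([483.6, 165.3]), array([483.2, 164.3]), array([33.6, 25.9]), 20.1, 'pcayaw 172.6')
bar (183, array([ 507.7, -356.4]), array([ 508. , -355.7]), array([89.8, 21.2]), 71.9, 'pcayaw -108.7')
917 ((476.7240295410156, 243.5389404296875), (116.09739685058594, 197.37794494628906), 9.512152671813965)
365 ((467.900390625, 260.84271240234375), (56.07954025268555, 95.47503662109375), 11.055904388427734)
0.40 [7, 5, 18, 18, 5, 19, 16, 18, 4, 7, 6]
0.45 [7, 6, 111, 120, 5, 18, 18, 21, 21, 23, 21]
0.50 [5, 6, 108, 123, 31, 80, 83, 23, 28, 27, 20]
0.55 [5, 15, 6, 6, 33, 84, 88, 75, 24, 9, 21]
0.60 [7, 6, 5, 32, 32, 82, 102, 90, 18, 22, 23]
0.65 [5, 76, 34, 32, 27, 79, 94, 74, 18, 42, 20]
0.70 [6, 75, 33, 33, 30, 38, 87, 31, 19, 72, 19]
0.75 [5, 5, 274, 410, 413, 458, 361, 457, 473, 410, 18]
0.80 [4, 6, 6, 411, 477, 509, 507, 495, 498, 492, 334]
0.85 [5, 318, 4, 387, 497, 499, 500, 492, 490, 483, 414]
```

>>> carry_out([
  {"slide": [20,-32,18],"yaw": -6,"gripper": 100},
  {"slide": [20,-32,18],"yaw": -6,"gripper": 100},
  {"slide": [20,-32,18],"yaw": -6,"gripper": 100},
  {"slide": [20,-32,18],"yaw": -6,"gripper": 100},
  {"slide": [20,-32,18],"yaw": -6,"gripper": 100},
  {"slide": [20,-32,10],"yaw": -6,"gripper": 100},
  {"slide": [20,-32,0],"yaw": -6,"gripper": 100},
  {"slide": [20,-32,0],"yaw": -6,"gripper": 100},
  {"slide": [20,-32,0],"yaw": -6,"gripper": 100},
  {"slide": [16,-30,0],"yaw": -5,"gripper": 100},
])

```text
time: 1.1
ee_pos: [0.4407, 0.3094, 0.3005]
tcp_rot: [[-0.165, 0.986, -0.0], [0.986, 0.165, -0.0], [-0.0, -0.0, -1.0]]
wrist_force: [0.5, 1.0, 0.1]
opening: 0.999
```

```bash
cat >> h.py <<'E'
def wm(o=None):
    o=o or ctrl.get_obs(); H=np.array(ctrl.camera_model('wrist')['hand_eye']); T=np.eye(4);T[:3,:3]=o['tcp_rot'];T[:3,3]=o['ee_pos']
    return T@H
def wcap(tag):
    o=ctrl.get_obs(); W=wm(o); p,d=ctrl.capture('wrist'); m=dict(ctrl.camera_model('wrist')); m['R']=W[:3,:3].T; m['t']=-W[:3,:3].T@W[:3,3]
    np.savez(tag+'.npz',p=p,d=d,m=m); cv2.imwrite(f'pics/{tag}.png',p[:,:,::-1]); return o,p,d,m
def st():
    o=ctrl.get_obs(); R=np.array(o['tcp_rot']); print('t %.2f'%o['time'],'tcp',np.round(np.array(o['ee_pos'])*1000,1),'tooly yaw %.2f'%np.degrees(np.arctan2(R[1,1],R[0,1])),'F',np.round(o['wrist_force'],1),'open',round(o['opening'],3),'q',np.round(o['joint_positions'],2))
E
python3 - <<'E'
from h import *
st(); o,p,d,m=wcap('w1'); print(np.array(ctrl.camera_model('wrist')['hand_eye']).round(3), m['fx'])
E
```

```text
t 1.10 tcp [440.7 309.4 300.5] tooly yaw 9.53 F [0.5 1.  0.1] open 0.999 q [-1.03  0.17  0.35  1.77 -0.06  1.21 -0.5 ]
[[-0.001 -0.956 -0.293  0.081]
 [ 1.    -0.001  0.    -0.   ]
 [-0.    -0.293  0.956 -0.184]
 [ 0.     0.     0.     1.   ]] 312.1070568178672
```

View pics/w1.png

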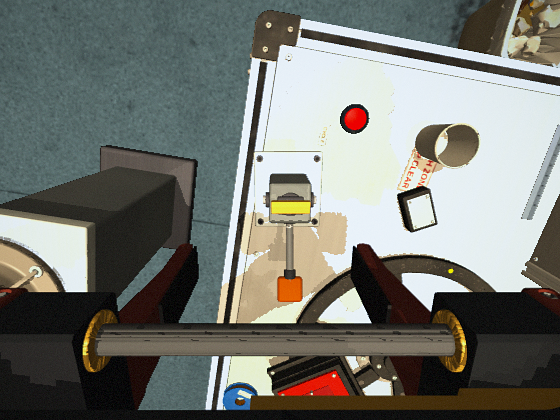

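```bash
python3 - <<'E'
from h import *
z=np.load('w1.npz',allow_pickle=True);p=z['p'];d=z['d'];m=z['m'].item()
my=hsvmask(p,(22,110,120),(35,255,255),(262,320,190,225)); mo=hsvmask(p,(5,180,150),(20,255,255),(270,310,270,305))
print(rectw('w',my,.105,m)); print(rectw('w',mo,.115,m))
P=pts('w',d,m); v,u=np.nonzero(my); print(np.median(P[v,u],0)); v,u=np.nonzero(mo); print(np.median(P[v,u],0))
print(p[200:216,291])
E
```

```text
(427, array([465.5, 281.5]), array([465.5, 281.5]), array([48.4, 13.2]), 9.5, 'pcayaw 9.3')
(557, array([484.4, 170.1]), array([484.6, 170.3]), array([31.2, 35.2]), 9.7, 'pcayaw -79.8')
[0.46532692 0.28165887 0.10479177]
[0.48427022 0.17042039 0.11545228]
[[110  76  41]
 [115  71  15]
 [241 235  59]
 [239 240  68]
 [235 237  63]
 [234 239  60]
 [234 238  63]
 [233 232  58]
 [234 231  56]
 [235 233  59]
 [234 231  58]
 [236 233  60]
 [238 237  56]
 [226 165  52]
 [ 64  50  44]
 [ 97  92  85]]
```

>>> carry_out([
  {"slide": [8,-45,0],"yaw": -3,"gripper": 100},
  {"slide": [8,-45,0],"yaw": -3,"gripper": 100},
  {"slide": [8,-45,0],"yaw": -3,"gripper": 100},
  {"slide": [8,-45,0],"yaw": -3,"gripper": 100},
  {"slide": [8,-45,0],"yaw": -3,"gripper": 100},
  {"slide": [8,-45,0],"yaw": -3,"gripper": 100},
  {"slide": [8,-45,0],"yaw": -3,"gripper": 100},
  {"slide": [8,-45,0],"yaw": -3,"gripper": 100},
  {"slide": [6,-45,0],"yaw": -2.5,"gripper": 100},
  {"slide": [0,-45,-20],"yaw": 0,"gripper": 100},
])

```text
time: 2.15
ee_pos: [0.5119, -0.1404, 0.2824]
tcp_rot: [[0.287, 0.958, 0.005], [0.958, -0.287, -0.0], [0.001, 0.005, -1.0]]
wrist_force: [0.6, 0.9, -0.8]
opening: 0.997
```

>>> carry_out([
  {"slide": [0,-42,-25],"yaw": 0,"gripper": 100},
  {"slide": [0,-42,-25],"yaw": 0,"gripper": 100},
  {"slide": [0,-42,-25],"yaw": 0,"gripper": 100},
  {"slide": [0,-42,-25],"yaw": 0,"gripper": 100},
  {"slide": [0,-38,-10],"yaw": 0,"gripper": 100},
  {"slide": [0,0,0],"yaw": 0,"gripper": 100},
])

```text
time: 2.75
ee_pos: [0.5067, -0.3499, 0.1689]
tcp_rot: [[0.294, 0.956, -0.004], [0.956, -0.294, -0.002], [-0.003, -0.003, -1.0]]
wrist_force: [-0.4, -0.7, -0.1]
opening: 0.999
```

```bash
python3 - <<'E'
from h import *
st(); o,p,d,m=wcap('w2')
E
```

```text
t 2.75 tcp [ 506.7 -349.9  168.9] tooly yaw -17.10 F [-0.4 -0.7 -0.1] open 0.999 q [-0.02  0.49  0.72  1.77 -0.37  1.02  0.54]
```

View pics/w2.png

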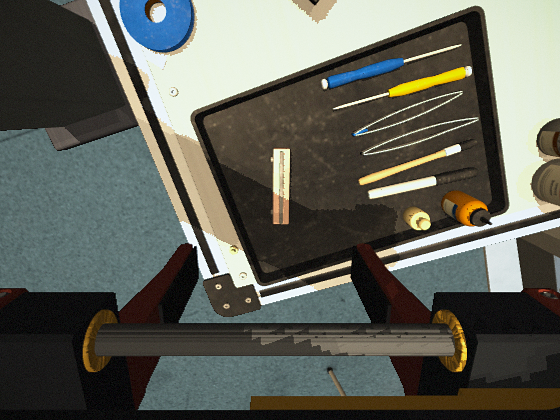

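```bash
python3 - <<'E'
from h import *
z=np.load('w2.npz',allow_pickle=True);p=z['p'];d=z['d'];m=z['m'].item()
cv2.imwrite('pics/w2b.png',cv2.resize(p[140:235,255:310,::-1],None,fx=6,fy=6,interpolation=cv2.INTER_NEAREST))
P=pts('w',d,m)
for v in (152,165,186,205,218):
  print(v,[(u,p[v,u].tolist(),np.round(P[v,u]*1000,0).astype(int).tolist()) for u in range(269,293,2)])
E
```

```text
152 [(269, [80, 69, 55], [512, -309, 3]), (271, [68, 60, 50], [514, -310, 1]), (273, [170, 163, 124], [517, -309, 17]), (275, [239, 248, 237], [519, -310, 19]), (277, [237, 245, 232], [521, -310, 17]), (279, [237, 246, 205], [523, -311, 17]), (281, [199, 175, 137], [525, -311, 23]), (283, [198, 201, 157], [527, -311, 24]), (285, [239, 247, 220], [529, -313, 17]), (287, [239, 246, 207], [531, -313, 18]), (289, [245, 254, 196], [533, -314, 17]), (291, [47, 40, 32], [535, -316, 4])]
165 [(269, [80, 71, 56], [508, -323, 1]), (271, [68, 58, 48], [510, -324, 2]), (273, [199, 178, 135], [513, -322, 17]), (275, [240, 247, 232], [515, -323, 18]), (277, [240, 248, 232], [517, -323, 19]), (279, [191, 206, 150], [519, -324, 19]), (281, [241, 228, 185], [521, -324, 24]), (283, [179, 134, 102], [523, -325, 22]), (285, [239, 249, 213], [525, -326, 17]), (287, [239, 247, 206], [527, -327, 17]), (289, [233, 219, 160], [529, -327, 18]), (291, [33, 32, 24], [531, -331, 3])]
186 [(269, [73, 65, 52], [500, -346, 2]), (271, [63, 54, 45], [503, -347, 2]), (273, [216, 200, 142], [506, -344, 18]), (275, [239
[... 603 characters left out ...]
, 117, 95], [508, -366, 23]), (283, [186, 134, 94], [510, -368, 19]), (285, [204, 144, 106], [512, -369, 18]), (287, [206, 151, 106], [514, -370, 17]), (289, [25, 30, 26], [516, -375, 2]), (291, [31, 29, 26], [518, -376, 2])]
218 [(269, [36, 32, 28], [489, -383, 2]), (271, [38, 38, 28], [491, -384, 1]), (273, [159, 113, 79], [495, -380, 18]), (275, [198, 147, 102], [497, -380, 20]), (277, [205, 148, 101], [499, -381, 17]), (279, [110, 94, 71], [502, -380, 23]), (281, [94, 83, 67], [504, -380, 25]), (283, [202, 142, 101], [506, -383, 17]), (285, [202, 150, 105], [508, -384, 17]), (287, [203, 146, 103], [510, -384, 18]), (289, [24, 21, 21], [511, -390, 3]), (291, [32, 30, 23], [514, -391, 3])]
```

View pics/w2b.png

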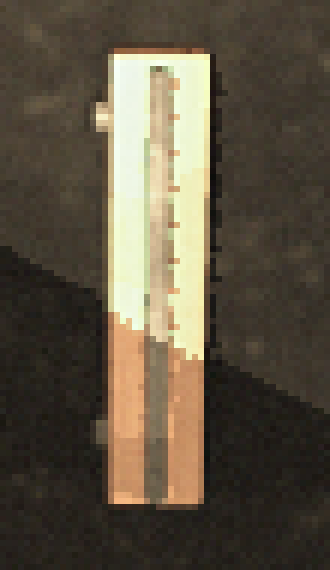

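```bash
python3 - <<'E'
from h import *
z=np.load('w2.npz',allow_pickle=True);p=z['p'];d=z['d'];m=z['m'].item()
P=pts('w',d,m)
k=np.zeros((420,560),np.uint8); k[140:235,262:300]=(P[140:235,262:300,2]>.012)*255
k=cv2.morphologyEx(k,cv2.MORPH_OPEN,np.ones((9,9)))
print(rectw('w',k,.018,m))
v,u=np.nonzero(k); X=ray('w',np.stack([u,v],-1),.018,m)[:,:2]*1000
c=X.mean(0);
for y in(-18,-17.5,-17,-16.5,-16):
  a=np.radians(y);e=np.array([np.cos(a),np.sin(a)]);n=np.array([-e[1],e[0]])
  print(y,'w',np.ptp(X@e),'L',np.ptp(X@n),'centre',e*((X@e).max()+(X@e).min())/2+n*((X@n).max()+(X@n).min())/2)
E
```

```text
(1252, array([ 514.3, -346.4]), array([ 514.1, -347.8]), array([84.2, 17.6]), 72.8, 'pcayaw -107.2')
-18 w 18.254322764313656 L 84.28815893375184 centre [ 513.88645336 -347.78812632]
-17.5 w 17.857361198789704 L 84.21210821920235 centre [ 514.04830539 -347.80436907]
-17 w 17.75791502432321 L 84.167850572368 centre [ 514.06687155 -347.77617606]
-16.5 w 18.08346790113626 L 84.30161100857998 centre [ 513.87050925 -347.72100089]
-16 w 18.674974506948843 L 84.42895155072668 centre [ 513.80170138 -347.7061043 ]
```

>>> carry_out([
  {"slide": [7.3,2.1,-30],"yaw": 0,"gripper": 100},
  {"slide": [0,0,-45],"yaw": 0,"gripper": 100},
  {"slide": [0,0,-40],"yaw": 0,"gripper": 60},
  {"slide": [0,0,-25],"yaw": 0,"gripper": 60},
  {"slide": [0,0,-12],"yaw": 0,"gripper": 60},
  {"slide": [0,0,0],"yaw": 0,"gripper": 60},
])

```text
time: 3.4
ee_pos: [0.5172, -0.3407, 0.0178]
tcp_rot: [[0.286, 0.958, -0.002], [0.958, -0.286, 0.002], [0.001, -0.002, -1.0]]
wrist_force: [0.1, -0.4, -0.3]
opening: 0.676
```

```bash
python3 - <<'E'
from h import *
st()
E
```

```text
t 3.40 tcp [ 517.2 -340.7   17.8] tooly yaw -16.59 F [ 0.1 -0.4 -0.3] open 0.676 q [ 0.07  0.68  0.58  1.85 -0.53  0.76  0.65]
```

>>> carry_out([
  {"slide": [-3.2,-7.1,12],"yaw": -0.5,"gripper": 60},
  {"slide": [0,0,0],"yaw": 0,"gripper": 60},
  {"slide": [0,0,0],"yaw": 0,"gripper": 60},
  {"slide": [0,0,0],"yaw": 0,"gripper": 60},
])

```text
time: 3.8
ee_pos: [0.5146, -0.3498, 0.0318]
tcp_rot: [[0.296, 0.955, 0.002], [0.955, -0.296, -0.0], [0.0, 0.002, -1.0]]
wrist_force: [-0.1, 0.5, -0.6]
opening: 0.599
```

```bash
cat >> h.py <<'E'
def bar(tag,roi,zt,zmin):
    z=np.load(tag+'.npz',allow_pickle=True);d=z['d'];m=z['m'].item();P=pts('w',d,m);u0,u1,v0,v1=roi
    k=np.zeros((420,560),np.uint8); k[v0:v1,u0:u1]=((P[v0:v1,u0:u1,2]>zmin)&(P[v0:v1,u0:u1,2]<zt+.012))*255
    k=cv2.morphologyEx(k,cv2.MORPH_OPEN,np.ones((9,9)))
    print(rectw('w',k,zt,m)); return k
E
python3 - <<'E'
from h import *
st(); o,p,d,m=wcap('w3'); st(); bar('w3',(240,320,100,290),.018,.012)
E
```

```text
t 3.80 tcp [ 514.6 -349.8   31.8] tooly yaw -17.19 F [-0.1  0.5 -0.6] open 0.599 q [ 0.07  0.67  0.6   1.85 -0.52  0.79  0.64]
t 3.85 tcp [ 514.5 -349.5   31.4] tooly yaw -17.18 F [ 0.1 -0.5 -0. ] open 0.601 q [ 0.07  0.67  0.6   1.85 -0.52  0.79  0.64]
(2927, array([ 515. , -344.1]), array([ 514.1, -347.1]), array([82.9, 17.8]), 73.1, 'pcayaw -107.5')
```

View pics/w3.png

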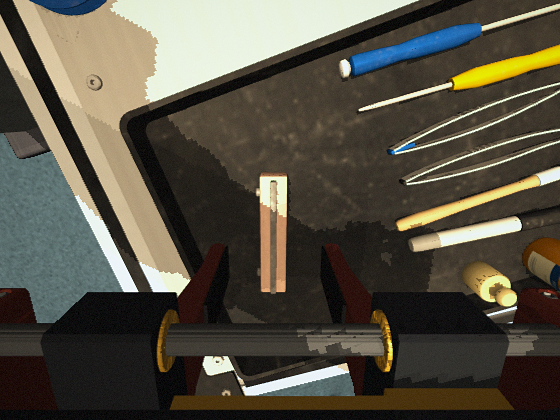

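>>> carry_out([
  {"slide": [-0.5,2,-14],"yaw": 0,"gripper": 60},
  {"slide": [0,0,-8],"yaw": 0,"gripper": 60},
  {"slide": [0,0,-4],"yaw": 0,"gripper": 60},
  {"slide": [0,0,0],"yaw": 0,"gripper": 60},
  {"slide": [0,0,0],"yaw": 0,"gripper": 60},
], grip_force=25)

```text
time: 4.35
ee_pos: [0.5134, -0.3478, 0.0045]
tcp_rot: [[0.296, 0.955, -0.0], [0.955, -0.296, -0.0], [-0.0, -0.0, -1.0]]
wrist_force: [-0.2, -0.2, 0.9]
opening: 0.6
```

```bash
python3 - <<'E'
from h import *
st()
E
```

```text
t 4.35 tcp [ 513.4 -347.8    4.5] tooly yaw -17.20 F [-0.2 -0.2  0.9] open 0.6 q [ 0.09  0.7   0.57  1.86 -0.54  0.74  0.66]
```

>>> carry_out([
  {"slide": [0.5,0.5,0.5],"yaw": 0,"gripper": 10},
  {"slide": [0,0,0],"yaw": 0,"gripper": 10},
  {"slide": [0,0,0],"yaw": 0,"gripper": 10},
  {"slide": [0,0,0],"yaw": 0,"gripper": 10},
  {"slide": [0,0,0],"yaw": 0,"gripper": 10},
  {"slide": [0,0,0],"yaw": 0,"gripper": 10},
])

```text
time: 4.95
ee_pos: [0.514, -0.3471, 0.0053]
tcp_rot: [[0.296, 0.955, 0.0], [0.955, -0.296, -0.0], [0.0, 0.0, -1.0]]
wrist_force: [-1.0, -0.6, 0.2]
opening: 0.115
```

```bash
python3 - <<'E'
from h import *
st()
E
```

```text
t 4.95 tcp [ 514.  -347.1    5.3] tooly yaw -17.19 F [-1.  -0.6  0.2] open 0.115 q [ 0.09  0.7   0.57  1.86 -0.54  0.74  0.66]
```

>>> carry_out([
  {"slide": [0,0,0],"yaw": 0,"gripper": 10},
  {"slide": [0,0,0],"yaw": 0,"gripper": 10},
])

```text
time: 5.15
ee_pos: [0.5141, -0.3471, 0.0053]
tcp_rot: [[0.296, 0.955, 0.0], [0.955, -0.296, -0.0], [-0.0, 0.0, -1.0]]
wrist_force: [-0.1, -0.6, 0.2]
opening: 0.1
```

```bash
python3 - <<'E'
from h import *
st(); wcap('w4'); p,d=ctrl.capture('scene'); cv2.imwrite('pics/s4.png',cv2.resize(p[180:330,300:440,::-1],None,fx=4,fy=4,interpolation=cv2.INTER_CUBIC))
E
```

```text
t 5.15 tcp [ 514.1 -347.1    5.3] tooly yaw -17.19 F [-0.1 -0.6  0.2] open 0.1 q [ 0.09  0.7   0.57  1.86 -0.54  0.74  0.66]
```

View pics/w4.png

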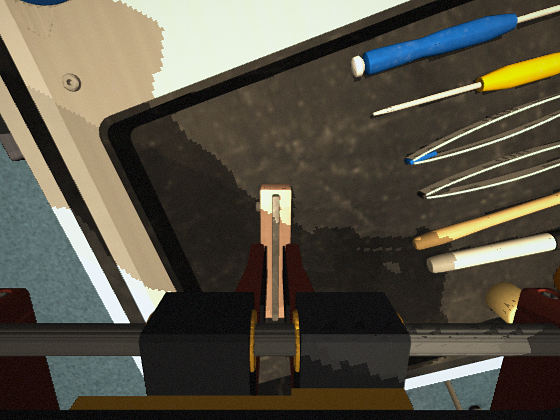

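View pics/s4.png

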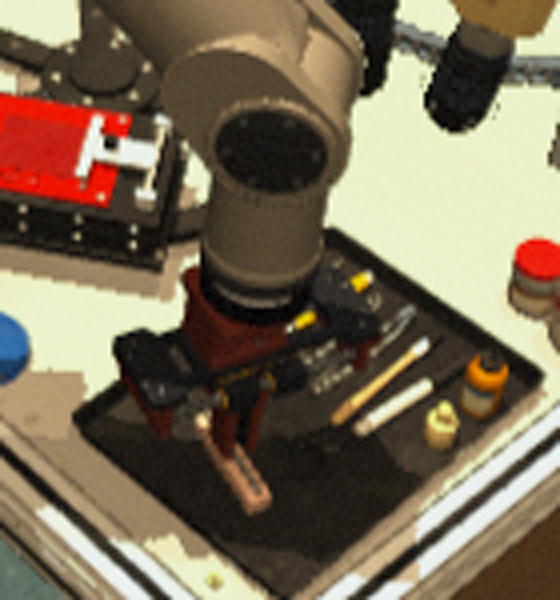

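>>> carry_out([
  {"slide": [0,0,0],"yaw": 0,"gripper": 0},
  {"slide": [0,0,0],"yaw": 0,"gripper": 0},
  {"slide": [0,0,0],"yaw": 0,"gripper": 0},
  {"slide": [0,0,0],"yaw": 0,"gripper": 0},
])

```text
time: 5.65
ee_pos: [0.5141, -0.3471, 0.0052]
tcp_rot: [[0.296, 0.955, -0.0], [0.955, -0.296, 0.0], [0.0, -0.0, -1.0]]
wrist_force: [0.4, 0.4, -0.2]
opening: 0.0
```

```bash
python3 - <<'E'
from h import *
st(); wcap('w5'); 
E
```

```text
t 5.65 tcp [ 514.1 -347.1    5.2] tooly yaw -17.19 F [ 0.4  0.4 -0.2] open 0.0 q [ 0.09  0.7   0.57  1.86 -0.54  0.74  0.66]
```

View pics/w5.png

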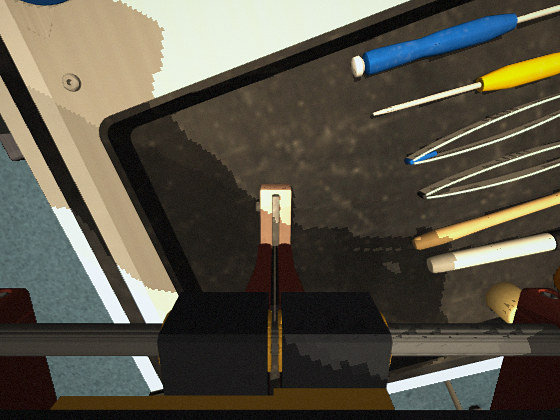

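```bash
python3 - <<'E'
from h import *
o=ctrl.get_obs();R=np.array(o['tcp_rot']);t=np.array(o['ee_pos'])
for tag in('w4','w5'):
    z=np.load(tag+'.npz',allow_pickle=True);d=z['d'];m=z['m'].item();P=pts('w',d,m)
    T=((P-t)@R)*1000
    for v in range(240,292,6):
        print(tag,v,[(u,np.round(T[v,u]).astype(int).tolist()) for u in (256,262,268,272,280,286,292)])
E
```

```text
w4 240 [(256, [3, -12, 4]), (262, [10, -8, -12]), (268, [10, -4, -12]), (272, [13, -2, -19]), (280, [10, 3, -12]), (286, [10, 7, -12]), (292, [4, 11, 3])]
w4 246 [(256, [12, -10, -26]), (262, [12, -7, -27]), (268, [6, -4, -11]), (272, [9, -2, -18]), (280, [6, 3, -12]), (286, [12, 6, -26]), (292, [12, 9, -26])]
w4 252 [(256, [12, -10, -34]), (262, [12, -7, -33]), (268, [2, -4, -12]), (272, [5, -2, -19]), (280, [2, 3, -13]), (286, [12, 6, -34]), (292, [12, 9, -34])]
w4 258 [(256, [12, -10, -41]), (262, [12, -7, -41]), (268, [-1, -4, -13]), (272, [1, -2, -18]), (280, [-2, 3, -13]), (286, [11, 6, -38]), (292, [12, 9, -40])]
w4 264 [(256, [12, -9, -47]), (262, [10, -7, -44]), (268, [-6, -4, -12]), (272, [-3, -2, -19]), (280, [-5, 3, -14]), (286, [10, 5, -43]), (292, [12, 8, -48])]
w4 270 [(256, [12, -9, -54]), (262, [10, -6, -51]), (268, [-10, -4, -12]), (272, [-7, -2, -18]), (280, [-10, 3, -13]), (286, [11, 5, -51]), (292, [12, 8, -54])]
w4 276 [(256, [13, -9, -60]), (262, [11, -6, -57]), (268, [-14, -4, -12]), (272, [-11, -2, -18]), (280, [-13, 3, -14]), (286, [10, 5, -55]), (292, [12, 
[... 1056 characters left out ...]
, (280, [13, 2, -48]), (286, [12, 5, -47]), (292, [12, 8, -47])]
w5 270 [(256, [12, -9, -53]), (262, [12, -6, -54]), (268, [12, -3, -53]), (272, [10, -2, -49]), (280, [13, 2, -55]), (286, [12, 5, -54]), (292, [11, 8, -52])]
w5 276 [(256, [12, -9, -59]), (262, [11, -6, -58]), (268, [12, -3, -59]), (272, [11, -1, -57]), (280, [12, 2, -59]), (286, [13, 5, -60]), (292, [12, 7, -59])]
w5 282 [(256, [12, -8, -64]), (262, [12, -6, -65]), (268, [12, -3, -64]), (272, [10, -1, -61]), (280, [12, 2, -64]), (286, [12, 5, -64]), (292, [13, 7, -66])]
w5 288 [(256, [12, -8, -69]), (262, [12, -6, -69]), (268, [12, -3, -70]), (272, [10, -1, -66]), (280, [12, 2, -69]), (286, [12, 4, -69]), (292, [12, 7, -69])]
```

```bash
python3 - <<'E'
from h import *
st(); o=ctrl.get_obs();R=np.array(o['tcp_rot']);t=np.array(o['ee_pos'])
p,d=ctrl.capture('scene'); P=pts('scene',d); T=((P-t)@R)*1000
cv2.imwrite('pics/s6.png',cv2.resize(p[240:310,330:390,::-1],None,fx=9,fy=9,interpolation=cv2.INTER_NEAREST))
for v in range(262,305,2): print(v,[(np.round(T[v,u]).astype(int).tolist(),p[v,u].tolist()) for u in range(350,366,3)])
E
```

```text
t 5.70 tcp [ 514.1 -347.1    5.3] tooly yaw -17.19 F [0.3 0.2 0.2] open 0.005 q [ 0.09  0.7   0.57  1.86 -0.54  0.74  0.66]
262 [([-8, -41, -172], [41, 12, 8]), ([-19, -39, -183], [48, 19, 9]), ([-29, -36, -192], [78, 25, 20]), ([-33, -30, -194], [76, 28, 17]), ([-29, -18, -185], [66, 26, 18]), ([-36, -13, -190], [57, 18, 11])]
264 [([-6, -39, -161], [43, 10, 9]), ([-21, -39, -177], [55, 23, 18]), ([-32, -38, -188], [67, 26, 21]), ([-38, -32, -192], [60, 24, 18]), ([-16, -7, -158], [57, 26, 17]), ([-25, -4, -166], [51, 25, 18])]
266 [([-8, -40, -156], [47, 19, 13]), ([-22, -40, -171], [54, 19, 11]), ([-28, -34, -175], [60, 21, 11]), ([-17, -17, -155], [59, 27, 17]), ([-22, -11, -158], [74, 29, 18]), ([-23, -2, -155], [61, 34, 26])]
268 [([-9, -40, -149], [41, 14, 14]), ([-20, -37, -160], [60, 25, 19]), ([-22, -29, -158], [65, 27, 17]), ([-23, -20, -155], [71, 25, 15]), ([-24, -11, -152], [67, 23, 10]), ([-23, -1, -146], [48, 16, 10])]
270 [([-14, -42, -148], [30, 21, 23]), ([-21, -37, -152], [68, 25, 15]), ([-24, -29, -152], [64, 23, 14]), ([-26, -21, -150], [50, 20, 12]), ([-22, -9,
[... 2689 characters left out ...]
 [104, 70, 48]), ([-20, -4, -14], [176, 121, 81]), ([-26, 2, -18], [114, 89, 68]), ([-18, 19, 1], [34, 28, 20])]
300 [([-4, -23, 6], [30, 27, 22]), ([-10, -16, 3], [30, 26, 18]), ([-13, -8, 3], [55, 40, 30]), ([-24, -6, -10], [171, 114, 76]), ([-32, -1, -17], [90, 70, 46]), ([-31, 10, -10], [126, 87, 59])]
302 [([-10, -26, 6], [33, 29, 24]), ([-16, -20, 2], [32, 27, 21]), ([-19, -11, 4], [30, 26, 21]), ([-29, -8, -8], [113, 75, 52]), ([-35, -2, -12], [182, 127, 85]), ([-41, 3, -17], [161, 117, 83])]
304 [([-17, -30, 5], [39, 35, 28]), ([-18, -20, 9], [31, 22, 20]), ([-27, -16, 0], [30, 27, 22]), ([-32, -9, -2], [66, 54, 42]), ([-42, -6, -14], [213, 151, 101]), ([-41, 5, -7], [196, 137, 90])]
```

View pics/s6.png

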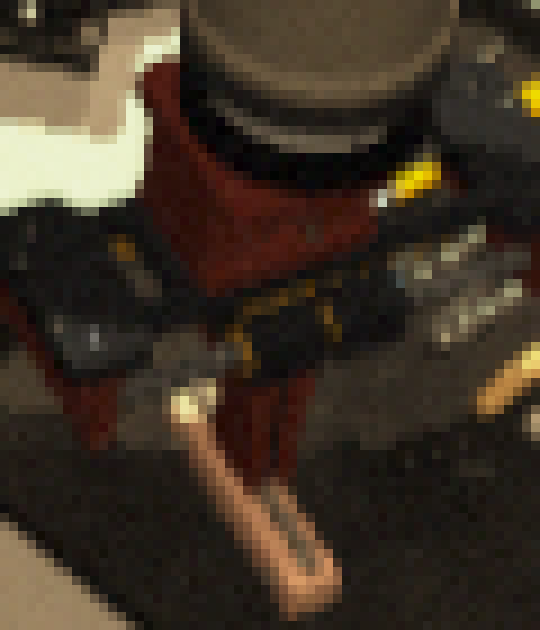

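```bash
python3 - <<'E'
from h import *
o=ctrl.get_obs();R=np.array(o['tcp_rot']);t=np.array(o['ee_pos'])
z=np.load('w5.npz',allow_pickle=True);d=z['d'];m=z['m'].item();P=pts('w',d,m);T=((P-t)@R)*1000
for u in (264,268,282,286):
    print(u,[(v,np.round(T[v,u],1).tolist()) for v in range(241,249)])
z=np.load('w3.npz',allow_pickle=True);d=z['d'];m=z['m'].item();P=pts('w',d,m);
T=((P-np.array([.5146,-.3497,.0316]))@R)*1000
for u in (215,220,326,332):
    print(u,[(v,np.round(T[v,u],0).tolist()) for v in range(236,262,2)])
E
```

```text
264 [(241, [9.7, -6.5, -13.4]), (242, [8.8, -6.6, -12.8]), (243, [12.4, -6.2, -22.5]), (244, [12.4, -6.2, -24.0]), (245, [11.9, -6.2, -24.2]), (246, [11.8, -6.1, -25.3]), (247, [12.2, -6.1, -27.7]), (248, [11.9, -6.0, -28.2])]
268 [(241, [9.8, -4.2, -13.6]), (242, [9.0, -4.2, -13.2]), (243, [8.1, -4.2, -12.4]), (244, [11.8, -4.0, -22.6]), (245, [12.2, -3.9, -24.9]), (246, [12.1, -3.9, -26.0]), (247, [11.8, -3.9, -26.7]), (248, [11.9, -3.9, -28.2])]
282 [(241, [9.6, 4.1, -13.0]), (242, [8.9, 4.1, -12.9]), (243, [12.3, 3.9, -22.3]), (244, [11.9, 3.8, -22.9]), (245, [12.2, 3.8, -24.8]), (246, [11.8, 3.8, -25.3]), (247, [12.5, 3.7, -28.2]), (248, [12.2, 3.7, -28.9])]
286 [(241, [9.2, 6.5, -12.1]), (242, [8.9, 6.5, -12.8]), (243, [12.2, 6.1, -22.1]), (244, [12.1, 6.1, -23.4]), (245, [11.9, 6.0, -24.1]), (246, [11.9, 6.0, -25.6]), (247, [11.8, 5.9, -26.8]), (248, [12.1, 5.9, -28.7])]
215 [(236, [-5.0, -44.0, 30.0]), (238, [-6.0, -44.0, 30.0]), (240, [-8.0, -44.0, 30.0]), (242, [-9.0, -44.0, 29.0]), (244, [12.0, -33.0, -23.0]), (246, [12.0, -33.0, -25.0]), (248, [12.0, -32.0, -29.0]), (250,
[... 577 characters left out ...]
, (238, [-6.0, 38.0, 29.0]), (240, [-8.0, 38.0, 30.0]), (242, [-10.0, 38.0, 31.0]), (244, [12.0, 28.0, -23.0]), (246, [12.0, 28.0, -26.0]), (248, [12.0, 28.0, -28.0]), (250, [11.0, 27.0, -30.0]), (252, [10.0, 27.0, -30.0]), (254, [10.0, 27.0, -32.0]), (256, [10.0, 26.0, -36.0]), (258, [10.0, 26.0, -37.0]), (260, [10.0, 26.0, -39.0])]
332 [(236, [-5.0, 42.0, 30.0]), (238, [-6.0, 42.0, 30.0]), (240, [-8.0, 42.0, 29.0]), (242, [-9.0, 42.0, 29.0]), (244, [12.0, 32.0, -23.0]), (246, [11.0, 31.0, -25.0]), (248, [11.0, 31.0, -28.0]), (250, [12.0, 30.0, -31.0]), (252, [12.0, 30.0, -33.0]), (254, [12.0, 29.0, -36.0]), (256, [12.0, 29.0, -38.0]), (258, [12.0, 29.0, -41.0]), (260, [12.0, 28.0, -43.0])]
```

>>> carry_out([
  {"slide": [0,0,0],"yaw": 0,"gripper": 60},
  {"slide": [0,0,0],"yaw": 0,"gripper": 60},
  {"slide": [0,0,0],"yaw": 0,"gripper": 60},
  {"slide": [0,0,0],"yaw": 0,"gripper": 60},
  {"slide": [0,0,0],"yaw": 0,"gripper": 60},
  {"slide": [0,0,-5],"yaw": 0,"gripper": 60},
  {"slide": [0,0,-5],"yaw": 0,"gripper": 60},
  {"slide": [0,0,-4],"yaw": 0,"gripper": 60},
  {"slide": [0,0,0],"yaw": 0,"gripper": 60},
])

```text
time: 6.65
ee_pos: [0.5136, -0.3467, -0.0096]
tcp_rot: [[0.296, 0.955, -0.001], [0.955, -0.296, 0.001], [0.0, -0.001, -1.0]]
wrist_force: [-0.8, 0.2, -0.2]
opening: 0.599
```

```bash
python3 - <<'E'
from h import *
st()
E
```

```text
t 6.65 tcp [ 513.6 -346.7   -9.6] tooly yaw -17.19 F [-0.8  0.2 -0.2] open 0.599 q [ 0.1   0.72  0.55  1.86 -0.56  0.72  0.67]
```

>>> carry_out([
  {"slide": [0.2,-0.4,-3],"yaw": 0,"gripper": 60},
  {"slide": [0,0,-2.5],"yaw": 0,"gripper": 60},
  {"slide": [0,0,0],"yaw": 0,"gripper": 60},
  {"slide": [0,0,0],"yaw": 0,"gripper": 5},
  {"slide": [0,0,0],"yaw": 0,"gripper": 5},
  {"slide": [0,0,0],"yaw": 0,"gripper": 5},
  {"slide": [0,0,0],"yaw": 0,"gripper": 5},
  {"slide": [0,0,0],"yaw": 0,"gripper": 5},
  {"slide": [0,0,0],"yaw": 0,"gripper": 5},
])

```text
time: 7.55
ee_pos: [0.5143, -0.3475, -0.0142]
tcp_rot: [[0.296, 0.955, 0.0], [0.955, -0.296, -0.0], [0.0, 0.0, -1.0]]
wrist_force: [-0.9, 0.6, 0.5]
opening: 0.206
```

```bash
python3 - <<'E'
from h import *
st(); wcap('w7')
E
```

```text
t 7.55 tcp [ 514.3 -347.5  -14.2] tooly yaw -17.19 F [-0.9  0.6  0.5] open 0.206 q [ 0.1   0.73  0.55  1.86 -0.56  0.71  0.67]
```

View pics/w7.png

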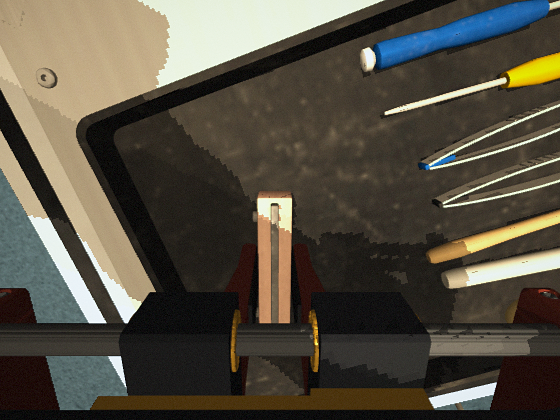

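>>> carry_out([
  {"slide": [0,0,20],"yaw": 0,"gripper": 5},
  {"slide": [0,0,40],"yaw": 0,"gripper": 5},
  {"slide": [0,0,45],"yaw": 0,"gripper": 5},
  {"slide": [0,0,45],"yaw": 0,"gripper": 5},
  {"slide": [0,20,40],"yaw": 4,"gripper": 5},
  {"slide": [-2,30,30],"yaw": 7,"gripper": 5},
  {"slide": [-2,38,20],"yaw": 7,"gripper": 5},
  {"slide": [-4,38,0],"yaw": 7,"gripper": 5},
  {"slide": [-4,38,0],"yaw": 7,"gripper": 5},
  {"slide": [-4,38,0],"yaw": 7,"gripper": 5},
])

```text
time: 8.6
ee_pos: [0.4976, -0.144, 0.2258]
tcp_rot: [[-0.376, 0.927, 0.0], [0.927, 0.376, 0.0], [0.0, 0.0, -1.0]]
wrist_force: [0.7, 0.7, -1.7]
opening: 0.203
```

>>> carry_out([
  {"slide": [-4,40,0],"yaw": 7,"gripper": 5},
  {"slide": [-4,40,0],"yaw": 7,"gripper": 5},
  {"slide": [-4,40,0],"yaw": 7,"gripper": 5},
  {"slide": [-4,40,0],"yaw": 7,"gripper": 5},
  {"slide": [-4,40,0],"yaw": 7,"gripper": 5},
  {"slide": [-4,40,0],"yaw": 7,"gripper": 5},
  {"slide": [-4,40,0],"yaw": 7,"gripper": 5},
  {"slide": [-4,40,0],"yaw": 7,"gripper": 5},
  {"slide": [-1.5,40,0],"yaw": 7,"gripper": 5},
  {"slide": [0,30,0],"yaw": 7,"gripper": 5},
])

```text
time: 9.6
ee_pos: [0.4637, 0.247, 0.2256]
tcp_rot: [[-0.999, -0.039, -0.001], [-0.039, 0.999, 0.0], [0.001, 0.0, -1.0]]
wrist_force: [-0.8, -0.5, -1.6]
opening: 0.207
```

>>> carry_out([
  {"slide": [0,15,0],"yaw": 6,"gripper": 5},
  {"slide": [0,0,0],"yaw": 0,"gripper": 5},
  {"slide": [0,0,0],"yaw": 0,"gripper": 5},
])

```text
time: 9.9
ee_pos: [0.4647, 0.2584, 0.2254]
tcp_rot: [[-0.991, -0.133, -0.001], [-0.133, 0.991, -0.001], [0.001, -0.001, -1.0]]
wrist_force: [-0.8, 0.0, -1.4]
opening: 0.203
```

```bash
python3 - <<'E'
from h import *
st(); wcap('w8')
p,d=ctrl.capture('scene'); cv2.imwrite('pics/s8.png',cv2.resize(p[90:240,140:300,::-1],None,fx=4,fy=4,interpolation=cv2.INTER_CUBIC))
E
```

```text
t 9.90 tcp [464.7 258.4 225.4] tooly yaw 97.62 F [-0.8  0.  -1.4] open 0.203 q [-0.77  0.22  0.17  1.88 -0.04  1.05  1.12]
```

View pics/w8.png

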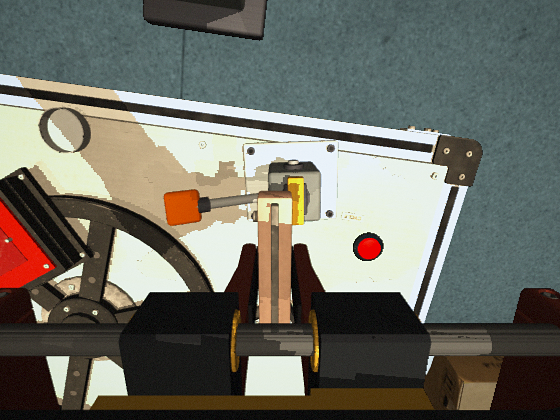

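View pics/s8.png

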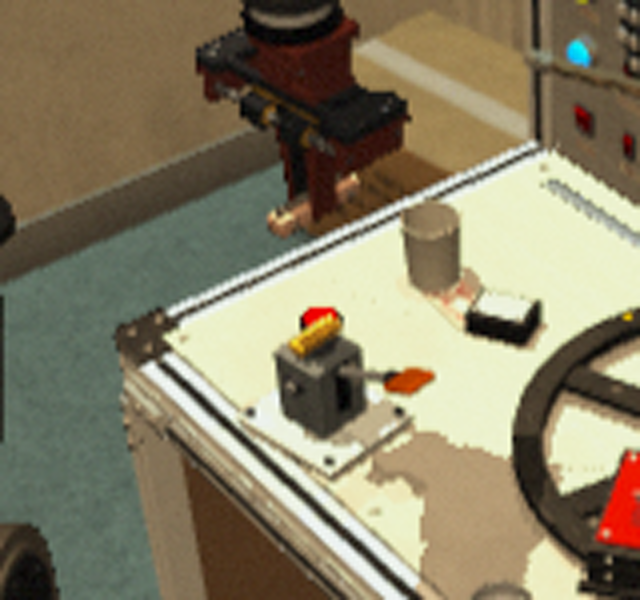

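```bash
cat > hold.py <<'E'
from h import *
def hold(tag,o):
    R=np.array(o['tcp_rot']);t=np.array(o['ee_pos'])
    z=np.load(tag+'.npz',allow_pickle=True);d=z['d'];m=z['m'].item();P=pts('w',d,m);T=((P-t)@R)*1000
    k=np.zeros((420,560),np.uint8); k[150:330,225:330]=((T[150:330,225:330,2]<-27)&(T[150:330,225:330,2]>-45))*255
    k=cv2.morphologyEx(k,cv2.MORPH_OPEN,np.ones((5,5)))
    for v in range(190,244,8):
        u=np.nonzero(k[v])[0]
        if len(u): 
            y=T[v,u,1]; print(v,'x %.1f'%np.median(T[v,u,0]),'y %.1f..%.1f'%(y.min(),y.max()),'z %.1f'%np.median(T[v,u,2]))
        else: print(v,'none')
    vv=np.nonzero(k[:, 262:288].sum(1))[0]; print('first row',vv[0],T[vv[0]+1,264:288:6].round(1).tolist())
E
python3 - <<'E'
from hold import *
o=ctrl.get_obs(); hold('w8',o)
z=np.load('w8.npz',allow_pickle=True);p=z['p'];m=z['m'].item();d=z['d']
mo=hsvmask(p,(5,180,150),(20,255,255),(155,205,180,235)); print('pad',rectw('w',mo,.115,m))
my=hsvmask(p,(22,140,120),(35,255,255),(288,312,170,232)); print('saddle vis',rectw('w',my,.105,m))
E
```

```text
190 none
198 x 40.4 y -7.6..10.4 z -31.3
206 x 36.5 y -7.5..10.4 z -32.1
214 x 32.3 y -7.1..9.9 z -32.1
222 x 27.9 y -7.1..9.9 z -31.9
230 x 23.6 y -7.2..10.0 z -32.3
238 x 19.1 y -7.2..7.4 z -32.2
first row 195 [[40.9, -3.9, -29.0], [41.1, -0.9, -29.7], [41.0, 2.2, -29.5], [41.2, 5.2, -30.2]]
pad (1050, array([483.9, 168.9]), array([484.5, 169.2]), array([34.1, 33.3]), 10.8, 'pcayaw -32.1')
saddle vis (331, array([462.1, 283.8]), array([465.6, 280.7]), array([48.6, 14.9]), 9.1, 'pcayaw 14.1')
```

```bash
python3 - <<'E'
from h import *
o=ctrl.get_obs()
R=np.array(o['tcp_rot']);t=np.array(o['ee_pos'])
z=np.load('w8.npz',allow_pickle=True);p=z['p'];d=z['d'];m=z['m'].item();P=pts('w',d,m);T=((P-t)@R)*1000
for v in (250,256,262,268,274):
    k=(abs(T[v,:,0]-11.5)<2.5)&(T[v,:,2]<-22)&(abs(T[v,:,1])<40); u=np.nonzero(k)[0]; g=np.split(u,np.nonzero(np.diff(u)>3)[0]+1)
    print(v,[(a[0],a[-1],T[v,a[0],1].round(1),T[v,a[-1],1].round(1)) for a in g])
z=np.load('w5.npz',allow_pickle=True);p=z['p']
for v in (262,268,274): print(v,p[v,266:286].sum(1).tolist())
z=np.load('w8.npz',allow_pickle=True);p=z['p']; print(p[206,250:300].tolist())
cv2.imwrite('pics/w8b.png',cv2.resize(p[150:290,220:340,::-1],None,fx=5,fy=4,interpolation=cv2.INTER_NEAREST))
E
```

```text
250 [(np.int64(242), np.int64(270), np.float64(-15.8), np.float64(-0.9)), (np.int64(279), np.int64(307), np.float64(3.8), np.float64(18.7))]
256 [(np.int64(240), np.int64(257), np.float64(-16.2), np.float64(-7.8)), (np.int64(265), np.int64(265), np.float64(-3.6), np.float64(-3.6)), (np.int64(271), np.int64(278), np.float64(-0.4), np.float64(3.2)), (np.int64(292), np.int64(309), np.float64(10.6), np.float64(19.0))]
262 [(np.int64(239), np.int64(256), np.float64(-16.0), np.float64(-7.8)), (np.int64(293), np.int64(310), np.float64(10.8), np.float64(18.6))]
268 [(np.int64(237), np.int64(256), np.float64(-16.3), np.float64(-7.5)), (np.int64(293), np.int64(312), np.float64(10.3), np.float64(19.1))]
274 [(np.int64(233), np.int64(255), np.float64(-17.7), np.float64(-7.6)), (np.int64(294), np.int64(316), np.float64(10.5), np.float64(20.1))]
262 [90, 69, 75, 76, 71, 51, 20, 64, 155, 131, 17, 61, 61, 73, 77, 72, 72, 72, 68, 78]
268 [62, 75, 90, 69, 73, 33, 23, 72, 167, 170, 7, 4, 46, 60, 65, 83, 63, 78, 72, 68]
274 [69, 68, 84, 73, 54, 42, 45, 53, 156, 146, 24, 11, 67, 75, 67, 78, 64, 77, 92, 86]
[[218, 207, 169], [217, 208, 173], [220, 208, 176], [219, 209, 176], [221, 211, 174], [222, 211, 176], [217, 204, 169], [180, 156, 119], [239, 229, 165], [235, 230, 173], [236, 233, 178], [235, 234, 182], [234, 237, 183], [234, 237, 186], [235, 238, 191], [233, 236, 185], [201, 142, 100], [196, 133, 92], [195, 135, 95], [197, 140, 96], [189, 135, 94], [91, 79, 66], [154, 137, 106], [166, 148, 113], [166, 147, 114], [166, 147, 113], [171, 150, 117], [161, 138, 110], [139, 139, 103], [240, 250, 209], [235, 243, 205], [234, 243, 212], [234, 242, 213], [234, 243, 217], [233, 242, 214], [233, 242, 210], [236, 243, 215], [233, 242, 211], [236, 244, 220], [234, 243, 220], [235, 245, 224], [234, 244, 191], [182, 119, 60], [225, 155, 27], [222, 154, 33], [215, 148, 34], [217, 150, 38], [220, 169, 30], [235, 247, 64], [235, 244, 70]]
```

View pics/w8b.png

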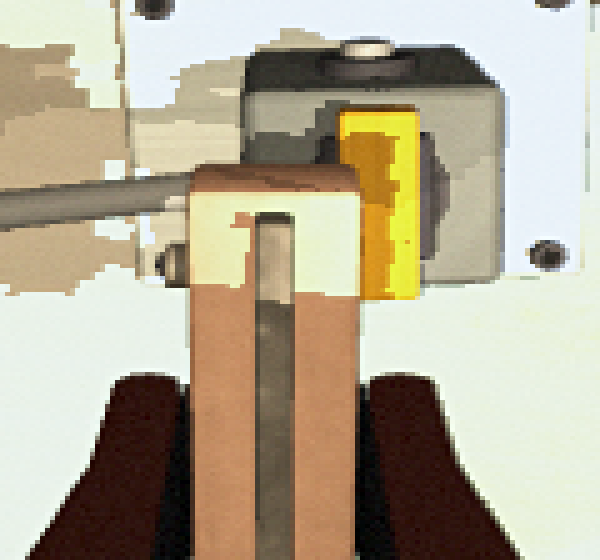

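```bash
python3 - <<'E'
from h import *
st()
m=np.load('w8.npz',allow_pickle=True)['m'].item(); 
W=wm(); print('moved',np.round((W[:3,3]-(-m['R'].T@m['t']))*1000,2))
E
```

```text
t 10.00 tcp [465.  257.7 225.6] tooly yaw 97.56 F [ 0.6 -1.  -2. ] open 0.202 q [-0.77  0.22  0.17  1.88 -0.04  1.05  1.12]
moved [ 0.22 -0.66  0.22]
```

>>> carry_out([
  {"slide": [0,12,-20],"yaw": 1.1,"gripper": 5},
  {"slide": [0.2,11.9,-30],"yaw": 1,"gripper": 5},
  {"slide": [0,0,-35],"yaw": 0,"gripper": 5},
  {"slide": [0,0,-17],"yaw": 0,"gripper": 5},
  {"slide": [0,0,0],"yaw": 0,"gripper": 5},
  {"slide": [0,0,0],"yaw": 0,"gripper": 5},
  {"slide": [0,0,0],"yaw": 0,"gripper": 5},
  {"slide": [0,0,0],"yaw": 0,"gripper": 5},
])

```text
time: 10.8
ee_pos: [0.4659, 0.2837, 0.1252]
tcp_rot: [[-0.985, -0.171, 0.002], [-0.171, 0.985, 0.002], [-0.002, 0.001, -1.0]]
wrist_force: [-0.9, 0.2, -1.6]
opening: 0.203
```

```bash
python3 - <<'E'
from h import *
st(); wcap('w9'); st()
p,d=ctrl.capture('scene'); cv2.imwrite('pics/s9.png',cv2.resize(p[120:220,180:280,::-1],None,fx=6,fy=6,interpolation=cv2.INTER_CUBIC))
p=np.load('w9.npz',allow_pickle=True)['p'];cv2.imwrite('pics/w9b.png',cv2.resize(p[150:290,200:360,::-1],None,fx=4.5,fy=4,interpolation=cv2.INTER_NEAREST))
E
```

```text
t 10.80 tcp [465.9 283.7 125.2] tooly yaw 99.87 F [-0.9  0.2 -1.6] open 0.203 q [-0.77  0.35  0.14  1.95 -0.06  0.84  1.14]
t 10.85 tcp [465.7 283.7 125. ] tooly yaw 99.88 F [ 0.7 -0.7 -0.4] open 0.199 q [-0.77  0.35  0.14  1.95 -0.06  0.84  1.14]
```

View pics/w9b.png

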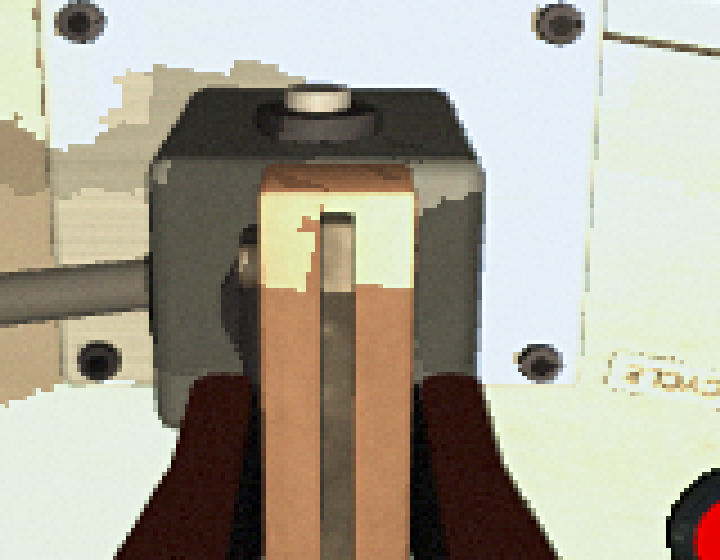

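View pics/s9.png

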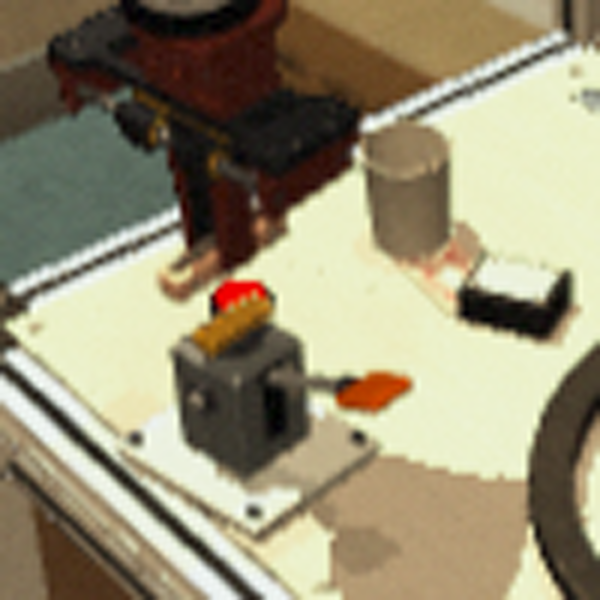

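```bash
python3 - <<'E'
from h import *
z=np.load('w9.npz',allow_pickle=True);p=z['p'];m=z['m'].item()
c=lambda L:np.array([(200+(x-2)/4.5,150+(y-2)/4) for x,y in L])
S=ray('w',c([(80,22),(560,22),(540,360),(100,360)]),.013,m)*1000
print('screws',S.round(1).tolist(),'centre',S.mean(0).round(1))
Hh=ray('w',c([(152,164),(482,169)]),.088,m)*1000; print('housing corners',Hh.round(1).tolist())
e=np.array([np.cos(np.radians(9.7)),np.sin(np.radians(9.7))]);
print('mid',Hh.mean(0), 'len',np.linalg.norm(Hh[0]-Hh[1]),'-> centre',Hh[:,:2].mean(0)+28*e, Hh[:,:2].mean(0)-28*e,'yaw',np.degrees(np.arctan2(*(Hh[0]-Hh[1])[:2])))
d1=S[2]-S[1];d2=S[3]-S[0];print([np.degrees(np.arctan2(a[1],a[0])) for a in (d1,d2,S[0]-S[1],S[3]-S[2])])
# bar block in tool with capture pose
W=np.eye(4);  
P=pts('w',z['d'],m); t=np.array([.4659,.2837,.1252]); a=np.radians(99.87)
ty=np.array([np.cos(a),np.sin(a),0]); tx=np.array([-np.sin(a),np.cos(a),0])
for v in (200,208,216,224,232):
    k=np.nonzero((P[v,230:320,2]>.15)&(P[v,230:320,2]<.165))[0]+230
    X=ray('w',[(k[0]-.5,v),(k[-1]+.5,v)],.125+.0322,m)-t; print(v,k[0],k[-1],(X@ty*1000).round(1))
E
```

```text
screws [[432.0, 224.1, 13.0], [414.9, 323.1, 13.0], [499.5, 337.2, 13.0], [516.5, 238.7, 13.0]] centre [465.7 280.8  13. ]
housing corners [[443.8, 250.3, 88.0], [435.6, 303.0, 88.0]]
mid [439.66807768 276.63735635  88.        ] len 53.335532689539924 -> centre [467.26777482 281.35505898] [412.06838055 271.91965372] yaw 171.18778480704756
[np.float64(9.49230789323569), np.float64(9.774493417771538), np.float64(-80.17582071226474), np.float64(-80.1955565506517)]
200 257 292 [-8.4  9.7]
208 257 292 [-8.5  9.8]
216 253 291 [-10.6   9.4]
224 258 291 [-8.1  9.4]
232 258 291 [-8.2  9.5]
```

>>> carry_out([
  {"slide": [0,-2.4,-10],"yaw": -0.15,"gripper": 5},
  {"slide": [0,0,-12],"yaw": 0,"gripper": 5},
  {"slide": [0,0,-8],"yaw": 0,"gripper": 5},
  {"slide": [0,0,0],"yaw": 0,"gripper": 5},
  {"slide": [0,0,0],"yaw": 0,"gripper": 5},
  {"slide": [0,0,0],"yaw": 0,"gripper": 5},
  {"slide": [0,0,0],"yaw": 0,"gripper": 5},
])

```text
time: 11.6
ee_pos: [0.4653, 0.2812, 0.0941]
tcp_rot: [[-0.986, -0.17, 0.001], [-0.17, 0.986, 0.0], [-0.001, 0.0, -1.0]]
wrist_force: [1.0, -0.1, -1.4]
opening: 0.207
```

```bash
python3 - <<'E'
from h import *
st()
E
```

```text
t 11.60 tcp [465.3 281.2  94.1] tooly yaw 99.76 F [ 1.  -0.1 -1.4] open 0.207 q [-0.77  0.39  0.13  1.98 -0.07  0.78  1.15]
```

Good position; lower about 5 mm gently.

>>> carry_out([
  {"slide": [0.3,0,-3],"yaw": 0,"gripper": 5},
  {"slide": [0,0,-1],"yaw": 0,"gripper": 5},
  {"slide": [0,0,-0.6],"yaw": 0,"gripper": 5},
  {"slide": [0,0,0],"yaw": 0,"gripper": 5},
  {"slide": [0,0,0],"yaw": 0,"gripper": 5},
  {"slide": [0,0,0],"yaw": 0,"gripper": 5},
])

```text
time: 12.2
ee_pos: [0.4653, 0.281, 0.0892]
tcp_rot: [[-0.986, -0.17, 0.0], [-0.17, 0.986, 0.0], [-0.0, 0.0, -1.0]]
wrist_force: [-0.0, -0.6, -1.2]
opening: 0.204
```

```bash
python3 - <<'E'
from h import *
st()
E
```

```text
t 12.20 tcp [465.3 281.   89.2] tooly yaw 99.76 F [-0.  -0.6 -1.2] open 0.204 q [-0.76  0.4   0.13  1.98 -0.07  0.77  1.15]
```

>>> carry_out([
  {"slide": [0,0.2,-0.6],"yaw": 0,"gripper": 5},
  {"slide": [0,0,0],"yaw": 0,"gripper": 5},
  {"slide": [0,0,0],"yaw": 0,"gripper": 5},
])

```text
time: 12.5
ee_pos: [0.4654, 0.2812, 0.0888]
tcp_rot: [[-0.986, -0.169, 0.0], [-0.169, 0.986, 0.0], [-0.0, 0.0, -1.0]]
wrist_force: [-1.3, -1.0, 1.9]
opening: 0.199
```

>>> carry_out([
  {"slide": [0,0,-0.6],"yaw": 0,"gripper": 5},
  {"slide": [0,0,0],"yaw": 0,"gripper": 5},
  {"slide": [0,0,0],"yaw": 0,"gripper": 5},
])

```text
time: 12.8
ee_pos: [0.4654, 0.2812, 0.0887]
tcp_rot: [[-0.986, -0.169, 0.0], [-0.169, 0.986, 0.0], [-0.0, 0.0, -1.0]]
wrist_force: [-2.7, -1.3, 8.0]
opening: 0.201
```

>>> carry_out([
  {"slide": [0,0,0.7],"yaw": 0,"gripper": 5},
  {"slide": [0,0,0],"yaw": 0,"gripper": 22},
  {"slide": [0,0,0],"yaw": 0,"gripper": 26},
  {"slide": [0,0,0],"yaw": 0,"gripper": 34},
  {"slide": [0,0,0],"yaw": 0,"gripper": 45},
  {"slide": [0,0,0],"yaw": 0,"gripper": 45},
  {"slide": [0,0,5],"yaw": 0,"gripper": 45},
  {"slide": [0,0,20],"yaw": 0,"gripper": 45},
  {"slide": [0,0,40],"yaw": 0,"gripper": 45},
  {"slide": [0,0,40],"yaw": 0,"gripper": 45},
])

```text
time: 13.8
ee_pos: [0.4648, 0.2807, 0.1947]
tcp_rot: [[-0.986, -0.169, -0.001], [-0.169, 0.986, -0.001], [0.001, -0.001, -1.0]]
wrist_force: [1.4, 0.2, 0.3]
opening: 0.446
```

>>> carry_out([
  {"slide": [8,-28,10],"yaw": -8,"gripper": 0},
  {"slide": [8,-28,0],"yaw": -8,"gripper": 0},
  {"slide": [4,-28,0],"yaw": -8,"gripper": 0},
  {"slide": [0,-28,0],"yaw": -8,"gripper": 0},
  {"slide": [0,0,0],"yaw": -8,"gripper": 0},
  {"slide": [0,0,0],"yaw": -8,"gripper": 0},
  {"slide": [0,0,0],"yaw": -8,"gripper": 0},
  {"slide": [0,0,0],"yaw": -8,"gripper": 0},
  {"slide": [0,0,0],"yaw": -8,"gripper": 0},
  {"slide": [0,0,0],"yaw": -8,"gripper": 0},
])

```text
time: 14.8
ee_pos: [0.4853, 0.1692, 0.2041]
tcp_rot: [[-0.333, 0.943, 0.0], [0.943, 0.333, 0.0], [0.0, 0.0, -1.0]]
wrist_force: [-0.1, 0.4, 0.2]
opening: 0.008
```

>>> carry_out([
  {"slide": [0,0,0],"yaw": -8,"gripper": 0},
  {"slide": [0,0,0],"yaw": 0,"gripper": 0},
  {"slide": [0,0,0],"yaw": 0,"gripper": 0},
  {"slide": [0,0,0],"yaw": 0,"gripper": 0},
])

```text
time: 15.2
ee_pos: [0.4853, 0.1692, 0.2038]
tcp_rot: [[-0.206, 0.978, 0.0], [0.978, 0.206, 0.0], [0.0, 0.0, -1.0]]
wrist_force: [-0.9, -0.8, -0.3]
opening: 0.002
```

```bash
python3 - <<'E'
from h import *
st(); wcap('w10'); st()
p,d=ctrl.capture('scene'); cv2.imwrite('pics/s10.png',cv2.resize(p[120:220,180:280,::-1],None,fx=6,fy=6,interpolation=cv2.INTER_CUBIC))
E
```

```text
t 15.20 tcp [485.3 169.2 203.8] tooly yaw 11.92 F [-0.9 -0.8 -0.3] open 0.002 q [-0.83  0.21  0.44  1.96 -0.11  0.99 -0.14]
t 15.25 tcp [485.3 169.2 203.8] tooly yaw 11.88 F [-0.1 -0.2  0.1] open 0.006 q [-0.83  0.21  0.44  1.96 -0.11  0.99 -0.14]
```

View pics/w10.png

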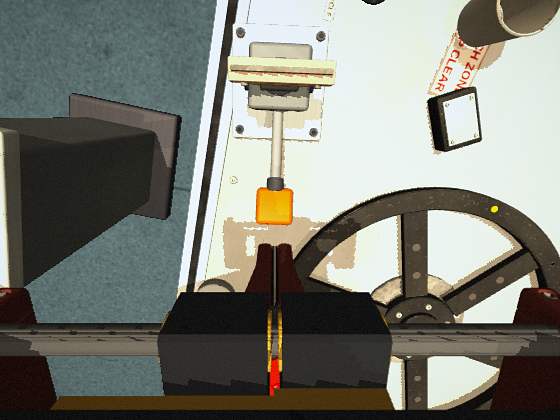

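View pics/s10.png

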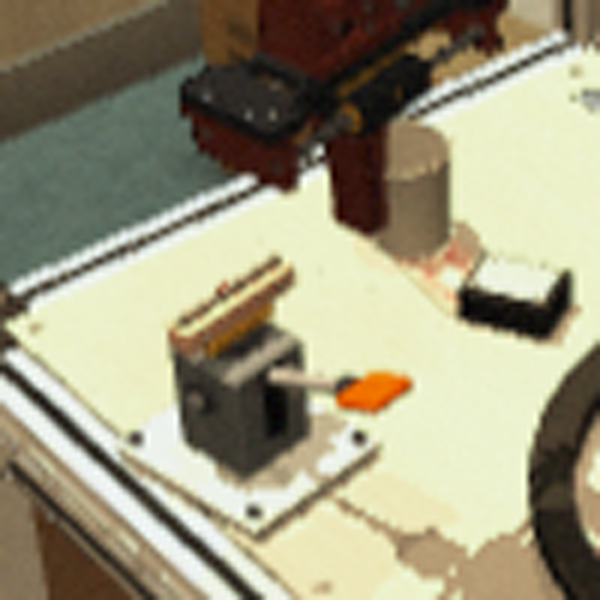

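```bash
python3 - <<'E'
from h import *
z=np.load('w10.npz',allow_pickle=True);p=z['p'];d=z['d'];m=z['m'].item();P=pts('w',d,m)
k=np.zeros((420,560),np.uint8); r=np.s_[45:100,220:345]; k[r]=((P[r][...,2]>.113)&(P[r][...,2]<.135))*255
k2=cv2.morphologyEx(k,cv2.MORPH_OPEN,np.ones((9,9)));print('bar',rectw('w',k2,.121,m), 'z med',np.median(P[k2>0][:,2]))
cv2.imwrite('pics/w10b.png',cv2.resize(p[15:150,215:350,::-1],None,fx=5,fy=4.4,interpolation=cv2.INTER_NEAREST))
S=ray('w',[(239,31),(324,34),(314,132),(236,129)],.013,m)*1000;print(S.mean(0),S.round(1).tolist())
mo=hsvmask(p,(5,180,150),(25,255,255),(250,300,180,230)); print('pad',rectw('w',mo,.115,m))
mt=z
E
```

```text
bar (2611, array([468.1, 282.2]), array([467.3, 281.8]), array([84.2, 18.4]), 9.6, 'pcayaw 9.9') z med 0.1211186530575526
[465.98956968 281.37774329  13.        ] [[414.1, 323.9, 13.0], [503.7, 339.8, 13.0], [517.9, 238.6, 13.0], [428.3, 223.2, 13.0]]
pad (1251, array([484.6, 169.7]), array([484.6, 170. ]), array([32.6, 34.4]), 10.9, 'pcayaw -64.5')
```

View pics/w10b.png

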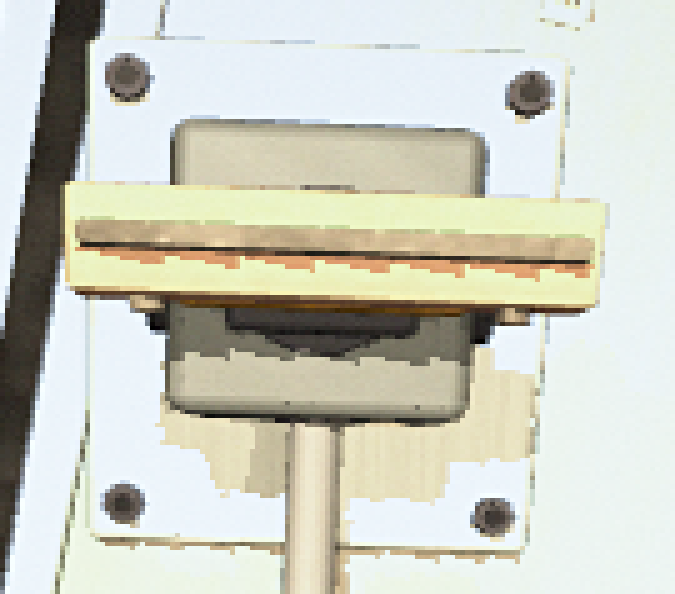

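>>> carry_out([
  {"slide": [-0.5,0,-40],"yaw": -2.2,"gripper": 0},
  {"slide": [0,0,-35],"yaw": 0,"gripper": 0},
  {"slide": [0,0,-18],"yaw": 0,"gripper": 0},
  {"slide": [0,0,0],"yaw": 0,"gripper": 0},
  {"slide": [0,0,0],"yaw": 0,"gripper": 0},
  {"slide": [0,0,0],"yaw": 0,"gripper": 0},
])

```text
time: 15.9
ee_pos: [0.4858, 0.1696, 0.112]
tcp_rot: [[-0.166, 0.986, 0.002], [0.986, 0.166, 0.001], [0.001, 0.002, -1.0]]
wrist_force: [0.7, 0.5, 0.3]
opening: 0.006
```

```bash
python3 - <<'E'
from h import *
st(); wcap('w11')
E
```

```text
t 15.90 tcp [485.8 169.6 112. ] tooly yaw 9.57 F [0.7 0.5 0.3] open 0.006 q [-0.8   0.34  0.41  2.04 -0.19  0.79 -0.1 ]
```

View pics/w11.png

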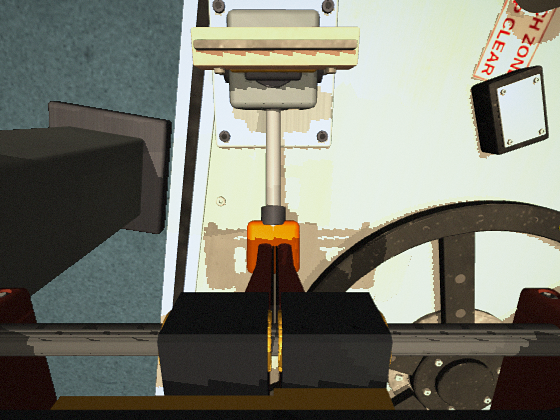

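>>> carry_out([
  {"slide": [0,0,-5],"yaw": 0,"gripper": 0},
  {"slide": [0,0,-5],"yaw": 0,"gripper": 0},
  {"slide": [0,0,0],"yaw": 0,"gripper": 0},
])

```text
time: 16.25
ee_pos: [0.4843, 0.1691, 0.1002]
tcp_rot: [[-0.166, 0.986, -0.001], [0.986, 0.166, -0.0], [-0.0, -0.001, -1.0]]
wrist_force: [-0.3, -0.1, -0.0]
opening: 0.005
```

>>> carry_out([
  {"slide": [0,0,-2],"yaw": 0,"gripper": 0},
  {"slide": [0,0,0],"yaw": 0,"gripper": 0},
])

```text
time: 16.45
ee_pos: [0.4847, 0.1692, 0.0985]
tcp_rot: [[-0.166, 0.986, -0.0], [0.986, 0.166, -0.0], [-0.0, -0.0, -1.0]]
wrist_force: [1.1, 0.1, 0.1]
opening: 0.003
```

>>> carry_out([
  {"slide": [0,0,-2],"yaw": 0,"gripper": 0},
  {"slide": [0,0,0],"yaw": 0,"gripper": 0},
])

```text
time: 16.65
ee_pos: [0.4849, 0.1692, 0.0966]
tcp_rot: [[-0.166, 0.986, 0.0], [0.986, 0.166, 0.0], [0.0, 0.0, -1.0]]
wrist_force: [0.9, 0.3, -0.3]
opening: 0.007
```

>>> carry_out([
  {"slide": [0,0,-2],"yaw": 0,"gripper": 0},
  {"slide": [0,0,0],"yaw": 0,"gripper": 0},
])

```text
time: 16.85
ee_pos: [0.485, 0.1692, 0.0947]
tcp_rot: [[-0.166, 0.986, 0.0], [0.986, 0.166, 0.0], [0.0, 0.0, -1.0]]
wrist_force: [-0.7, 0.7, 2.6]
opening: 0.007
```

>>> carry_out([
  {"slide": [0,-0.5,-4],"yaw": 0,"gripper": 0},
  {"slide": [0,0,0],"yaw": 0,"gripper": 0},
])

```text
time: 17.05
ee_pos: [0.4853, 0.1686, 0.0906]
tcp_rot: [[-0.166, 0.986, 0.001], [0.986, 0.166, 0.0], [-0.0, 0.001, -1.0]]
wrist_force: [0.6, -0.1, 4.1]
opening: 0.007
```

>>> carry_out([
  {"slide": [0,-0.5,-4],"yaw": 0,"gripper": 0},
  {"slide": [0,0,0],"yaw": 0,"gripper": 0},
])

```text
time: 17.25
ee_pos: [0.4854, 0.168, 0.0868]
tcp_rot: [[-0.166, 0.986, 0.001], [0.986, 0.166, 0.0], [-0.0, 0.001, -1.0]]
wrist_force: [1.5, -0.8, 5.6]
opening: 0.005
```

>>> carry_out([
  {"slide": [0,-0.5,-4],"yaw": 0,"gripper": 0},
  {"slide": [0,0,0],"yaw": 0,"gripper": 0},
])

```text
time: 17.45
ee_pos: [0.4845, 0.1677, 0.0823]
tcp_rot: [[-0.166, 0.986, -0.001], [0.986, 0.166, -0.0], [-0.0, -0.001, -1.0]]
wrist_force: [0.9, -0.0, 2.0]
opening: 0.003
```

>>> carry_out([
  {"slide": [0,-0.5,-4],"yaw": 0,"gripper": 0},
  {"slide": [0,0,0],"yaw": 0,"gripper": 0},
])

```text
time: 17.65
ee_pos: [0.4841, 0.1671, 0.078]
tcp_rot: [[-0.166, 0.986, -0.001], [0.986, 0.166, -0.0], [-0.0, -0.001, -1.0]]
wrist_force: [0.4, 1.0, 1.4]
opening: 0.009
```

>>> carry_out([
  {"slide": [0,-0.5,-4],"yaw": 0,"gripper": 0},
  {"slide": [0,0,0],"yaw": 0,"gripper": 0},
])

```text
time: 17.85
ee_pos: [0.4846, 0.1665, 0.0743]
tcp_rot: [[-0.166, 0.986, -0.0], [0.986, 0.166, -0.0], [-0.0, -0.001, -1.0]]
wrist_force: [-1.1, -0.1, 4.4]
opening: 0.007
```

>>> carry_out([
  {"slide": [0,-0.5,-4],"yaw": 0,"gripper": 0},
  {"slide": [0,0,0],"yaw": 0,"gripper": 0},
])

```text
time: 18.05
ee_pos: [0.4848, 0.1658, 0.0706]
tcp_rot: [[-0.166, 0.986, -0.0], [0.986, 0.166, -0.0], [-0.0, -0.0, -1.0]]
wrist_force: [-0.6, -1.4, 5.2]
opening: 0.003
```

>>> carry_out([
  {"slide": [0,-0.5,-4],"yaw": 0,"gripper": 0},
  {"slide": [0,0,0],"yaw": 0,"gripper": 0},
])

```text
time: 18.25
ee_pos: [0.4849, 0.1652, 0.0666]
tcp_rot: [[-0.166, 0.986, 0.0], [0.986, 0.166, -0.0], [-0.0, 0.0, -1.0]]
wrist_force: [0.6, -1.6, 3.4]
opening: 0.003
```

>>> carry_out([
  {"slide": [0,-0.5,-4],"yaw": 0,"gripper": 0},
  {"slide": [0,0,0],"yaw": 0,"gripper": 0},
])

```text
time: 18.45
ee_pos: [0.4845, 0.1653, 0.0622]
tcp_rot: [[-0.166, 0.986, -0.0], [0.986, 0.166, -0.0], [-0.0, -0.0, -1.0]]
wrist_force: [0.1, -0.2, 1.1]
opening: 0.004
```

```bash
python3 - <<'E'
from h import *
st(); wcap('w12')
p,d=ctrl.capture('scene'); cv2.imwrite('pics/s12.png',cv2.resize(p[120:220,180:280,::-1],None,fx=6,fy=6,interpolation=cv2.INTER_CUBIC))
E
```

```text
t 18.45 tcp [484.5 165.3  62.2] tooly yaw 9.56 F [ 0.1 -0.2  1.1] open 0.004 q [-0.76  0.42  0.38  2.08 -0.24  0.68 -0.05]
```

View pics/s12.png

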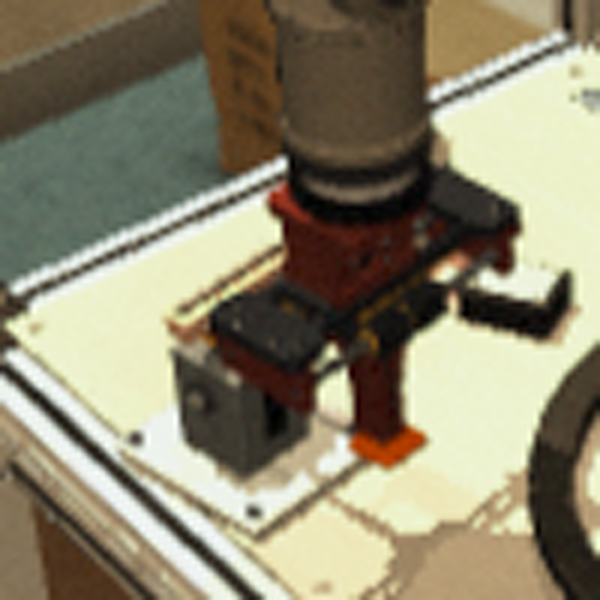

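View pics/w12.png

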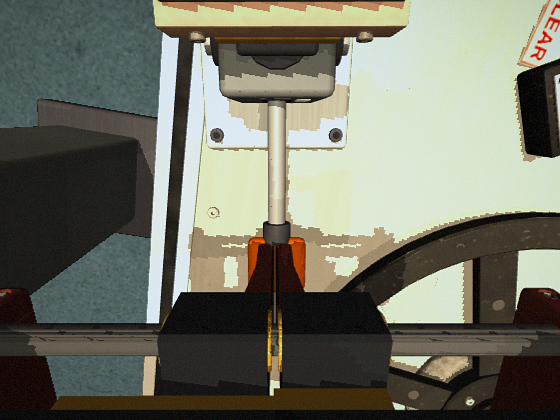

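>>> carry_out([
  {"slide": [0.1,-0.5,-4],"yaw": 0,"gripper": 0},
  {"slide": [0,0,0],"yaw": 0,"gripper": 0},
])

```text
time: 18.75
ee_pos: [0.4848, 0.1648, 0.0584]
tcp_rot: [[-0.166, 0.986, -0.0], [0.986, 0.166, 0.0], [0.0, -0.0, -1.0]]
wrist_force: [-0.5, 0.4, 3.3]
opening: 0.003
```

>>> carry_out([
  {"slide": [0.1,-0.5,-4],"yaw": 0,"gripper": 0},
  {"slide": [0,0,0],"yaw": 0,"gripper": 0},
])

```text
time: 18.95
ee_pos: [0.4852, 0.1644, 0.0546]
tcp_rot: [[-0.166, 0.986, 0.0], [0.986, 0.166, 0.0], [0.0, 0.0, -1.0]]
wrist_force: [-2.0, -0.1, 6.0]
opening: 0.005
```

>>> carry_out([
  {"slide": [0.1,-0.5,-4],"yaw": 0,"gripper": 0},
  {"slide": [0,0,0],"yaw": 0,"gripper": 0},
])

```text
time: 19.15
ee_pos: [0.4853, 0.164, 0.0506]
tcp_rot: [[-0.166, 0.986, 0.0], [0.986, 0.166, 0.0], [0.0, 0.001, -1.0]]
wrist_force: [-0.0, 0.2, 4.5]
opening: 0.012
```

>>> carry_out([
  {"slide": [0.1,-0.5,-4],"yaw": 0,"gripper": 0},
  {"slide": [0,0,0],"yaw": 0,"gripper": 0},
])

```text
time: 19.35
ee_pos: [0.4852, 0.1635, 0.0464]
tcp_rot: [[-0.166, 0.986, 0.0], [0.986, 0.166, 0.0], [0.0, 0.0, -1.0]]
wrist_force: [1.3, 0.4, 2.6]
opening: 0.003
```

>>> carry_out([
  {"slide": [0.1,-0.5,-4],"yaw": 0,"gripper": 0},
  {"slide": [0,0,0],"yaw": 0,"gripper": 0},
])

```text
time: 19.55
ee_pos: [0.4854, 0.1631, 0.0425]
tcp_rot: [[-0.166, 0.986, 0.0], [0.986, 0.166, 0.0], [0.0, 0.0, -1.0]]
wrist_force: [-0.6, 1.3, 3.5]
opening: 0.005
```

>>> carry_out([
  {"slide": [0.1,-0.5,-4],"yaw": 0,"gripper": 0},
  {"slide": [0,0,0],"yaw": 0,"gripper": 0},
])

```text
time: 19.75
ee_pos: [0.4858, 0.1624, 0.0386]
tcp_rot: [[-0.166, 0.986, 0.001], [0.986, 0.166, 0.0], [0.0, 0.001, -1.0]]
wrist_force: [-0.1, 1.3, 6.3]
opening: 0.007
```

>>> carry_out([
  {"slide": [0.1,-0.3,-3],"yaw": 0,"gripper": 0},
  {"slide": [0,0,0],"yaw": 0,"gripper": 0},
])

```text
time: 19.95
ee_pos: [0.4857, 0.1624, 0.0357]
tcp_rot: [[-0.166, 0.986, 0.0], [0.986, 0.166, 0.001], [0.001, 0.001, -1.0]]
wrist_force: [-0.6, 2.2, 7.0]
opening: 0.009
```

>>> carry_out([
  {"slide": [0,-0.2,-3],"yaw": 0,"gripper": 0},
  {"slide": [0,0,0],"yaw": 0,"gripper": 0},
  {"slide": [0,0,0],"yaw": 0,"gripper": 0},
])

```text
time: 20.25
ee_pos: [0.4856, 0.162, 0.0328]
tcp_rot: [[-0.166, 0.986, 0.0], [0.986, 0.166, 0.0], [0.0, 0.0, -1.0]]
wrist_force: [0.1, 2.1, 4.0]
opening: 0.008
```

>>> carry_out([
  {"slide": [0,-0.2,-2],"yaw": 0,"gripper": 0},
  {"slide": [0,0,0],"yaw": 0,"gripper": 0},
  {"slide": [0,0,0],"yaw": 0,"gripper": 0},
])

```text
time: 20.55
ee_pos: [0.4853, 0.1611, 0.0305]
tcp_rot: [[-0.166, 0.986, -0.0], [0.986, 0.166, -0.0], [-0.0, -0.0, -1.0]]
wrist_force: [-0.2, 1.4, 2.2]
opening: 0.007
```

```bash
python3 - <<'E'
from h import *
st(); wcap('w13')
f=[]
p,d=ctrl.capture('scene'); np.savez('s13.npz',p=p,d=d)
cv2.imwrite('pics/s13.png',cv2.resize(p[120:220,180:280,::-1],None,fx=6,fy=6,interpolation=cv2.INTER_CUBIC))
st()
mo=hsvmask(p,(0,170,90),(20,255,255),(230,262,185,205)); P=pts('scene',d); X=P[mo>0]*1000
C=np.array([465.7,281]);u=np.array([.1685,-.9857]); r=(X[:,:2]-C)@u
print(len(X),'pad r,z',np.median(r),np.median(X[:,2]))
z=np.load('w13.npz',allow_pickle=True);p=z['p'];d=z['d'];m=z['m'].item();P=pts('w',d,m)
# lever rod + pad points
mo=hsvmask(p,(0,170,90),(20,255,255),(225,330,200,300)); X=P[mo>0]*1000;r=(X[:,:2]-C)@u
print('w pad',len(X),np.percentile(r,[5,50,95]).round(1),np.percentile(X[:,2],[5,50,95]).round(1))
for v in range(110,250,10): print(v,np.round(((P[v,276,:2]*1000)-C)@u,1),np.round(P[v,276,2]*1000,1),p[v,276])
E
```

```text
t 20.55 tcp [485.3 161.1  30.5] tooly yaw 9.54 F [-0.2  1.4  2.2] open 0.007 q [-0.72  0.47  0.35  2.1  -0.28  0.61 -0.02]
t 20.65 tcp [485.3 161.1  30.5] tooly yaw 9.54 F [0.8 0.8 2.6] open 0.01 q [-0.72  0.47  0.35  2.1  -0.28  0.61 -0.02]
47 pad r,z 131.65900907777208 50.902537085966
w pad 1163 [104.5 111.4 129.7] [47.5 50.8 53.1]
110 38.4 63.9 [216 204 179]
120 42.8 62.6 [218 206 179]
130 47.4 62.7 [216 206 178]
140 52.1 61.4 [217 205 178]
150 56.9 60.9 [214 201 175]
160 61.8 60.5 [215 203 175]
170 66.8 59.8 [196 187 159]
180 72.1 58.9 [195 185 158]
190 77.6 57.4 [197 185 159]
200 83.4 55.9 [198 185 160]
210 88.8 56.2 [199 187 159]
220 94.8 55.0 [200 190 162]
230 100.1 56.2 [82 77 69]
240 106.3 55.3 [76 68 63]
```

View pics/w13.png

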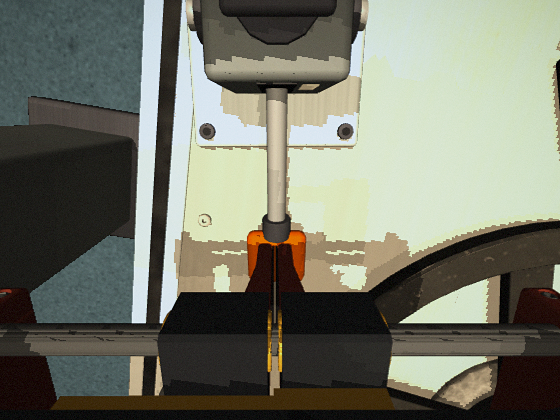

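>>> carry_out([
  {"slide": [0,0,-1.2],"yaw": 0,"gripper": 0},
  {"slide": [0,0,0],"yaw": 0,"gripper": 0},
  {"slide": [0,0,0],"yaw": 0,"gripper": 0},
  {"slide": [0,0,0],"yaw": 0,"gripper": 0},
])

```text
time: 21.05
ee_pos: [0.4853, 0.1613, 0.0294]
tcp_rot: [[-0.166, 0.986, -0.0], [0.986, 0.166, -0.0], [-0.0, -0.0, -1.0]]
wrist_force: [-0.2, 0.4, 1.3]
opening: 0.01
```

```bash
cat > lev.py <<'E'
from h import *
import sys
F=[]
st(); wcap(sys.argv[1]); F.append(ctrl.get_obs()['wrist_force'][2])
for i in range(4): ctrl.capture('scene'); F.append(ctrl.get_obs()['wrist_force'][2])
print('Fz',np.round(F,1))
C=np.array([465.7,281]);u=np.array([.1685,-.9857])
z=np.load(sys.argv[1]+'.npz',allow_pickle=True);p=z['p'];d=z['d'];m=z['m'].item();P=pts('w',d,m)
X=P[110:222,273:280].reshape(-1,3)*1000; r=(X[:,:2]-C)@u; k=(X[:,2]>45)&(X[:,2]<70)
a=np.polyfit(r[k],X[k,2],1); print('slope deg',np.degrees(np.arctan(a[0])),'z at r=0',a[1],'n',k.sum())
E
python3 - <<'E'
from h import *
C=np.array([465.7,281]);u=np.array([.1685,-.9857])
z=np.load('w10.npz',allow_pickle=True);p=z['p'];d=z['d'];m=z['m'].item();P=pts('w',d,m)
X=P[112:178,275:279].reshape(-1,3)*1000; r=(X[:,:2]-C)@u; a=np.polyfit(r,X[:,2],1); print('rest slope',np.degrees(np.arctan(a[0])),a[1],r.min(),r.max())
E
python3 lev.py w14
```

```text
rest slope 10.635633889161408 85.12071128601976 30.354038324002563 87.31367952157073
t 21.05 tcp [485.3 161.3  29.4] tooly yaw 9.55 F [-0.2  0.4  1.3] open 0.01 q [-0.72  0.48  0.35  2.1  -0.28  0.61 -0.01]
Fz [2.6 1.1 1.9 2.  1.5]
slope deg -9.883258738354264 z at r=0 69.98358401857543 n 782
```

>>> carry_out([
  {"slide": [0,0,-0.7],"yaw": 0,"gripper": 0},
  {"slide": [0,0,0],"yaw": 0,"gripper": 0},
  {"slide": [0,0,0],"yaw": 0,"gripper": 0},
  {"slide": [0,0,0],"yaw": 0,"gripper": 0},
])

```text
time: 21.7
ee_pos: [0.4854, 0.1614, 0.0287]
tcp_rot: [[-0.166, 0.986, -0.0], [0.986, 0.166, -0.0], [-0.0, -0.0, -1.0]]
wrist_force: [0.4, -0.4, 2.2]
opening: 0.007
```

```bash
python3 lev.py w15; python3 - <<'E'
from h import *
p,d=ctrl.capture('scene'); cv2.imwrite('pics/s15.png',cv2.resize(p[120:220,180:280,::-1],None,fx=6,fy=6,interpolation=cv2.INTER_CUBIC))
p,d=ctrl.capture('top'); cv2.imwrite('pics/t15.png',cv2.resize(p[130:270,100:360,::-1],None,fx=3,fy=3,interpolation=cv2.INTER_CUBIC))
E
```

```text
t 21.70 tcp [485.4 161.4  28.7] tooly yaw 9.56 F [ 0.4 -0.4  2.2] open 0.007 q [-0.72  0.48  0.35  2.1  -0.28  0.61 -0.01]
Fz [3.6 2.1 3.  3.1 2. ]
slope deg -10.057549234147999 z at r=0 69.76405708598372 n 781
```

View pics/s15.png

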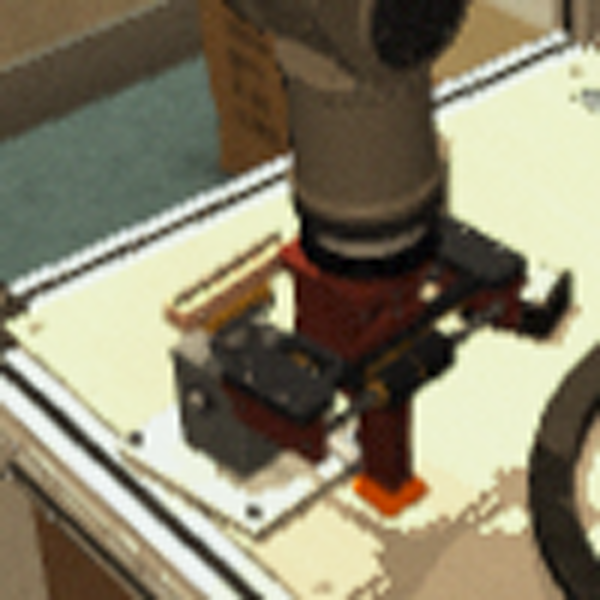

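View pics/t15.png

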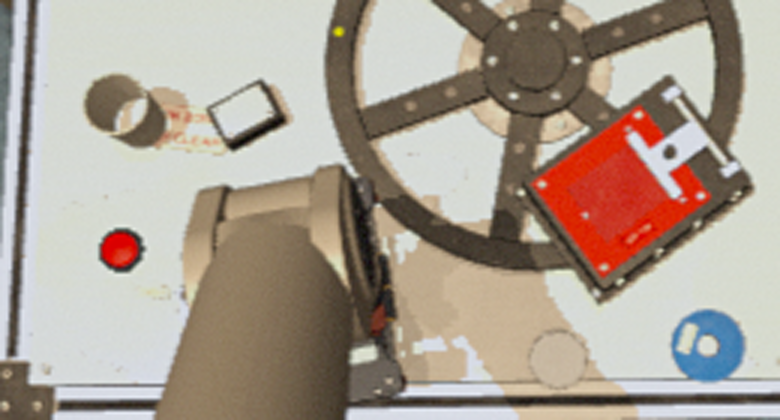

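```bash
python3 - <<'E'
from h import *
p,d=ctrl.capture('scene');P=pts('scene',d)
X=P[160:182,205:232].reshape(-1,3)*1000;k=(np.hypot(X[:,0]-466,X[:,1]-281)<50)&(X[:,2]>115); print(k.sum(),np.percentile(X[k,2],[10,50,90]).round(1))
st(); ctrl.job_done()
E
```

```text
164 [120.3 133.5 141.3]
t 22.10 tcp [485.4 161.4  28.8] tooly yaw 9.56 F [ 0.  -1.2  2.3] open 0.006 q [-0.72  0.48  0.35  2.1  -0.28  0.61 -0.01]
the job is handed in; nothing more can be done
```

I laid the bar blade up on the saddle, let go of it, and pressed the lever down to its fourth click. I handed the job in at 22.1 s with the shut fingers still holding the lever there.

**Last checks**
- **Bar position:** after release it lay flat, about 0.5 mm off centre across the saddle and about 1.7 mm off along it. That is within the cameras' 2 mm accuracy. Its yaw matched the stage to within about 0.2°.
- **Bar after pressing:** the scene picture showed it still on the raised saddle. The height reading there was coarse: median 133 mm, with 137 mm expected for the top of the block. The bar's centring was not measured again after pressing.
- **Lever:** the arm passed three force dips on the way down and stopped at the fourth. The rod measured 10.06° below level, against 10° expected at the fourth click. The push was about 2 to 3 N, just past its lowest point.
- **Bystanders:** in the last top view the beaker, box, tin and reel stood where they had been.

**What disagreed**
- **First grasp:** the fingers shut just above the bar. Both cameras put the real fingertips about 22 mm short of the reported TCP. I went that much lower and the second grasp held at an opening of 18 mm. Every height after that allowed for it.
- **Lever rod at rest:** one slope reading gave 10.6° instead of 22°, probably because other pixels got into it, so I did not use it.

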